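Unhook a dry hasp strap from a barbed drying hook and rack it

ROBOT

A 7-joint arm with a two-finger parallel gripper is mounted at the origin on a cart in front of the work surface, level with it; the furniture and walls round the work are solid. World frame = base frame: x ahead of the robot, y to its left, z up, the work surface at z = 0. Lengths are in m, angles in rad, forces in N, time in s.
With the tool pointing down it reaches from about 0.4 to 0.875 m from the base axis. Payload 19.3 kg.
Tool frame: the origin (TCP) lies between the finger pads; the fingertips stand 17 mm ahead of it and the grasp point (between the pads) lies 2 mm behind it; z points along the fingers, x is the direction in which the jaws open and shut, and the axes are right-handed (so a half turn about z gives the same grasp; the last joint's range is limited). The gripper opens to 85 mm and grips with 20 to 120 N. Pads are 22 mm wide; open, the fingers measure 114 mm over their backs; the gripper's body (76 mm by 85 mm) begins 54 mm behind the grasp point. The pads swing forward as they close: fully open they stand 13 mm farther back than shut.
Start: joints at [-1.287, 0.521, -0.036, 1.599, 0.021, 1.021, -0.113], TCP at [0.217, 0.586, 0.248] pointing down, gripper open.
Joint ranges: [-2.91, 2.91], [-0.3, 2.13], [-1.5, 1.42], [0.17, 2.43], [-1.26, 4.41], [0.16, 1.93], [-2.52, 2.52]. Speed limits (rad/s): [1.89, 1.89, 2.39, 2.39, 3.01, 3.01, 3.01].

INTERFACE

Orientations are given as [roll, pitch, yaw] about the fixed x, y, z axes, in that order (R = Rz(yaw) Ry(pitch) Rx(roll)).
In Python, from workcell import bot gives the robot as it stands. The module is installed in compiled form; this text tells all that it offers.
- The arm moves only by the tool arm_command, never from a script. Its argument "targets" is a list of rows, each a list of 6 numbers: the shift along the tool's x, y, z in mm, then the turn, a rotation vector about the tool's x, y, z in degrees. In form: [[x, y, z, wx, wy, wz], ...]. A call has 1 to 8 rows; each row shifts and turns the pose as measured when the row begins, along the tool's axes as they then stand; what a row does not reach is not made up. A row lasts 1/10 s, in which the tool goes at most 50 mm and 8.59 degrees, less where a joint would pass 70% of its speed; a pose out of reach is approached as far as the arm can. A call is refused whole if a number of a shift passes 50 or a number of a turn 8.59, either way. A call with a gripper value outside its range is refused whole. "grip" is the opening in per cent of the stroke, from 0 (shut) to 100 (fully open), set as the call begins (left out, the last holds). The fingers move at their own pace and stop on an object; "grip_force" is the grip in N (left out, the last holds). Time passes only in rows, so rows that do not move let the fingers close. It gives the time, the measured TCP pose, the force and the opening at its end, in the units of the state.
- bot.observe(): the state, without advancing time (a new reading comes with each control period).
- bot.grab_frame(name): name is "scene" or "side" or "wrist"; returns a dict with "color" (480x640x3 uint8, red, green, blue), "depth" (480x640 float32, m along the optical axis (not along the pixel's ray), 0 where there is no reading), "fov_y" (degrees; the focal length in pixels is half the picture's height over the tangent of half this angle, whatever the lens; pixels are square), "cx", "cy" (the principal point, pixels), "R" (3x3) and "t" (3): a world point X has camera coordinates R X + t; the wrist camera has in their place "hand_eye" (4x4, takes a point from camera to tool coordinates, whose origin is the TCP and whose axes are the tool frame's). Camera axes: x right, y down, z forward; pixel columns grow to the right and rows downward; lengths in m; the calibration is good to about 2 mm. A picture is of the moment at which its call begins: read the wrist's pose just before it.
- bot.job_done(): hands the job in, once; it reports no verdict.
The state is a dict: "clock": time; "qpos": joint angles; "qd": joint speeds; "joint_efforts": joint torques, N m; "position": TCP position; "tool_rot": TCP orientation; "force": force on the tool from outside, world axes, zero at the start; "moment": the same for the moment, N m; "grip_width": finger opening in m.
Only numpy, scipy, OpenCV 4.12 (cv2) and the standard library are available. Lean on these libraries where they do the work, as an engineer would, in place of code of your own. Each camera call takes 0.05 s, during which the arm holds its last target. There are 200 camera calls.

TASK

The blue hasp strap on the drying stand is dry: take it off the barbed hook by raising it, tilting it and backing it off over the barb, feeling your way so that the hook is never knocked or pulled hard (keep the push on the stand under about 20 N). Then set it down gently in the slot of the wooden rack, standing upright with its knuckle end at the bottom of the slot, and let go. Leave the tape measure, the marker and the pencil where they lie.

Things in the scene. Friction and masses are not known exactly. Their poses are not given: they have to be found in the camera images.
- stand: drying stand, fixed: grey foot plate 100 x 90 x 12 mm (from 62 mm behind to 38 mm ahead of the post), 14 mm post, aluminium clamp block 24 x 22 x 20 mm on top (to z = 130 mm). It holds stiffly a hook bent from 6 mm round steel rod. Origin: on the table, on the post's axis; x = the way the hook points (away from the robot), z up
- stand_arm (a point): point on the centre line of the hook's level arm, 40 mm out from the post's axis, 120 mm up; axes as the stand. The arm runs along +x to the bend, then turns 45 degrees upward and outward for 26 mm to a round tip. The rod is clamped at a differing depth each time: the bend lies 20 to 64 mm beyond this point, NOT measured: find it by feel or by looking
- stand_block (a point): centre of the clamp block (120 mm up, on the post's axis). Barb: 3.2 mm round, 10 mm long, from the tip back toward the post above the upturned part, 35 degrees to it. Its rounded end lies 6 mm further out than the bend and 16 mm above the arm's centre line (7.3 mm from the upturned part's centre line): an upright strap raised 8 to 9 mm and drawn out meets it with its flat face
- strap: blue steel hasp strap, about 0.3 kg, flat plate 8 mm thick, 150 mm tall, hanging upright on the hook by its slot. Origin: centre of its lower end; x = plate normal (along the hook), y = across its width, z = up toward its tab. Knuckle 14 mm round and 56 mm wide at z 0 to 14; leaf 56 mm wide to z = 52; 44 mm wide to z = 94; tab 30 mm wide, round-ended, to z = 150
- strap_tab (a point): centre of the strap's tab, where to grip it through its 8 mm thickness (122 mm above the strap's lower end, 50 mm above the slot's centre); axes as the strap
- strap_slot (a point): centre of the strap's slot, 20 mm wide (y), 16 mm high, 72 mm above its lower end; axes as the strap. Its upper edge rests on the arm; it can rise 10 mm until its lower edge meets the arm's underside. Upright it cannot pass the upturned part; with the top leaning about 45 degrees toward the post (plate square to that part; 35 to 50 will do) it clears rod and barb by 5.7 mm in all
- rack: wooden rack, fixed, foot 84 x 110 x 10 mm, walls to z = 50 mm (56 x 100 mm outside). Origin: centre of its underside; x = across the slot, y = along the slot. The one slot is 20 mm wide (x), 72 mm long (y) and 40 mm deep, in the middle, open at the top; either face of the strap may face either way
- rack_slot (a point): centre of the slot's floor (10 mm above the table; the mouth is 40 mm above this point); axes as the rack
- tape_measure: yellow and black tape measure, 71 x 86 x 66 mm, loose bystander; origin at the centre of its underside
- marker: white marker pen with black cap, 135 mm long, 16 mm thick, loose bystander; origin at the centre of its underside
- carpenter_pencil: red carpenter's pencil, about 160 mm long, 8 mm thick, loose bystander; origin at the centre of its underside

How it is judged:
On the way:
1. the strap is off the hook (its slot more than 200 mm from the stand's origin, beyond the hook's tip) (distance between strap_slot and stand above 0.2 m), for 0.2 s.
At the end, for the whole second after the job is handed in: The strap stands, released and at rest, in the rack's slot with its knuckle end down on the slot's floor (lower end within 12 mm across, 14 mm along and 6 mm in height of the floor's centre, leaning less than 0.4 rad); the tape measure, marker and pencil are within 30 mm of where they lay (x of strap in the frame of rack_slot between -0.012 and 0.012 m and y of strap in the frame of rack_slot between -0.014 and 0.014 m and z of strap in the frame of rack_slot between -0.004 and 0.006 m and angle between strap's own z axis and vertical below 0.4 rad and linear speed of strap below 0.02 m/s and angular speed of strap below 0.2 rad/s and contact force between strap and the fingers below 0.1 N and distance of each of tape_measure, marker, carpenter_pencil from where it was at the start of the episode below 0.03 m); the robot touches nothing.
It fails at once if the hook is knocked or pulled hard (strap or robot on the stand with more than 20 N) (contact force between any of strap, the arm, the fingers and stand above 20 N).
It fails at once if the strap is dropped into or rammed against the rack (more than 40 N) (contact force between strap and rack above 40 N).
It fails at once if the tape measure, marker or pencil is pushed away (more than 30 mm) (distance of any of tape_measure, marker, carpenter_pencil from where it was at the start of the episode above 0.03 m).
It also fails if it takes over 72 s, if anything falls off the work surface, if the arm or the gripper's body presses on something with over 40 N, if the wrist force passes 120 N, or if a joint passes its speed limit or range.

## Working session

There is one attempt and no reset: what is moved stays moved. The work goes in short steps, Python scripts to look and compute and a tool call to move; the robot and the scene stay as the last step left them, time stands still between calls to the robot, and variables do not carry over. Pictures are saved under pics/ and viewed, about 8 in all and at most 12, crops included, and the job is handed in when it is done.

Besides the shell and the picture viewer there is one more tool, called after "Call:" by a JSON object that holds its "method" and its "body", one argument or row to a line. arm_command: Moves the arm, as the interface text tells. Its arguments: {"type":"object","properties":{"targets":{"type":"array"},"grip":{"type":"number"},"grip_force":{"type":"number"}},"required":["targets"]}

```bash
mkdir -p pics; cat > h.py <<'E'
import numpy as np, cv2
from workcell import bot
from scipy.spatial.transform import Rotation as Ro
def save(f,n,crop=None,s=1):
    im=f['color'][:,:,::-1]
    if crop: im=im[crop[1]:crop[3],crop[0]:crop[2]]
    if s!=1: im=cv2.resize(im,None,fx=s,fy=s,interpolation=cv2.INTER_CUBIC)
    cv2.imwrite('pics/'+n,im)
def K(f): return 240/np.tan(np.radians(f['fov_y'])/2)
def cloud(f,pose=None):
    k=K(f); d=f['depth']; v,u=np.mgrid[:480,:640]
    P=np.dstack([(u-f['cx'])/k*d,(v-f['cy'])/k*d,d])
    if 'R' in f: return (P-f['t'])@f['R']
    H=np.array(f['hand_eye']); P=P@H[:3,:3].T+H[:3,3]
    return P@Ro.from_euler('xyz',pose['tool_rot']).as_matrix().T+pose['position']
E
python3 - <<'E'
from h import *
s=bot.observe(); print({k:np.round(v,3) for k,v in s.items()})
a=[]
for n in('scene','side'):
    f=bot.grab_frame(n); np.save(n+'.npy',f,allow_pickle=True); a.append(f['color'][:,:,::-1]); print(n,f['fov_y'],f['cx'],f['cy'],(-f['R'].T@f['t']).round(3),f['R'].round(2).tolist(),(f['depth']>0).mean())
    cv2.imwrite('pics/%s0.png'%n,a[-1])
E
```

```text
{'clock': np.float64(0.0), 'qpos': array([-1.287,  0.522, -0.036,  1.6  ,  0.021,  1.021, -0.113]), 'qd': array([-0.002, -0.   ,  0.002,  0.001, -0.001, -0.002, -0.001]), 'joint_efforts': array([ 0.0000e+00, -9.2711e+01,  1.9800e+00, -3.6991e+01,  1.8000e-02,
        8.0000e-03,  0.0000e+00]), 'position': array([0.216, 0.586, 0.248]), 'tool_rot': array([3.142e+00, 1.000e-03, 1.217e+00]), 'force': array([ 0.332, -0.194, -0.748]), 'moment': array([-0.035, -0.039, -0.042]), 'grip_width': np.float64(0.085)}
scene 47.66444413684351 312.5393553130054 242.88649987728513 [ 0.15  -0.556  0.854] [[0.82, -0.58, 0.01], [-0.38, -0.55, -0.74], [0.43, 0.6, -0.67]] 0.9960221354166666
side 54.577821849902705 318.4197431373785 241.5499646695025 [0.416 0.893 0.504] [[-0.95, -0.3, 0.02], [-0.15, 0.41, -0.9], [0.26, -0.86, -0.44]] 0.99560546875
```

View pics/scene0.png

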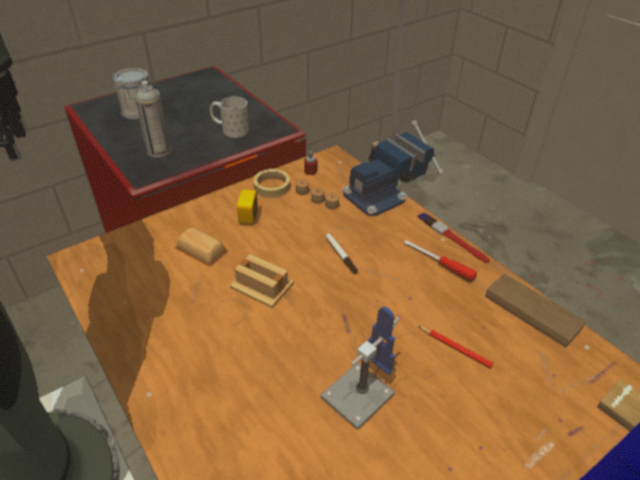

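View pics/side0.png

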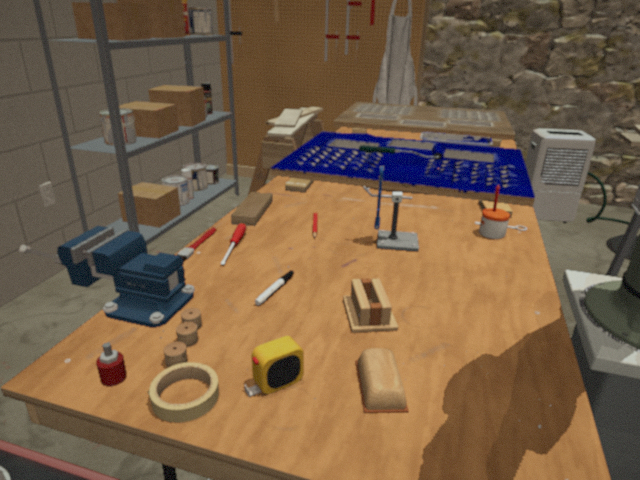

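The scene view shows the stand block near (367,350), the strap at (384,338) and the rack at (263,278). The side view shows the strap edge-on at (379,200) and the rack at (370,305). Next I measure these from depth.

```bash
python3 - <<'E'
from h import *
def rect(p): 
    r=cv2.minAreaRect((p[:,:2]*1000).astype(np.float32)); return np.round(r[0],1),np.round(r[1],1),round(r[2],1)
for n in('scene','side'):
    f=np.load(n+'.npy',allow_pickle=True).item(); P=cloud(f); hsv=cv2.cvtColor(f['color'],cv2.COLOR_RGB2HSV); H,S,V=[hsv[...,i].astype(int) for i in range(3)]
    box=np.zeros((480,640),bool)
    if n=='scene': box[290:440,310:410]=1; rb=(slice(245,310),slice(220,300))
    else: box[150:255,360:425]=1; rb=(slice(270,335),slice(335,400))
    z=P[...,2]
    b=box&(H>105)&(H<130)&(S>110)&(z>0.02)&(z<.25); p=P[b]; print(n,'strap',len(p),p.mean(0).round(4),p.min(0).round(3),p.max(0).round(3))
    for lo,hi in((.02,.06),(.06,.1),(.1,.13),(.13,.19)):
        q=p[(p[:,2]>lo)&(p[:,2]<hi)]
        if len(q)>8: print('  ',lo,len(q),rect(q),np.median(q,0).round(4))
    t=box&~b&(z>.12)&(z<.138); q=P[t]; print('block/hook top',len(q),rect(q),q.mean(0).round(4))
    t=box&(z>.006)&(z<.02)&(S<90); q=P[t]; print('foot',len(q),rect(q),q.mean(0).round(4))
    R=P[rb].reshape(-1,3); 
    for lo,hi in((.006,.016),(.044,.056),(.006,.056)):
        q=R[(R[:,2]>lo)&(R[:,2]<hi)]; print('rack',lo,len(q),rect(q),q.mean(0).round(4))
    T=[('yellow',(H>20)&(H<32)&(S>180)&(z>.01)&(z<.08))]
    for nm,m in T: q=P[m]; print(nm,len(q),np.median(q,0).round(3))
E
```

```text
scene strap 8 [ 0.5864 -0.1719  0.1416] [ 0.584 -0.183  0.093] [ 0.589 -0.158  0.194]
block/hook top 482 (array([ 565.6, -154.4]), array([ 44.5, 110.6]), 86.8) [ 0.5607 -0.1615  0.1281]
foot 2320 (array([ 531.8, -165.1]), array([100.5,  91.4]), 9.9) [ 0.5277 -0.1694  0.0117]
rack 0.006 524 (array([519.6, 204.7]), array([ 87.5, 196.6]), 22.0) [0.5197 0.151  0.01  ]
rack 0.044 758 (array([534.6, 166.1]), array([ 59.8, 102.3]), 23.2) [0.5338 0.1638 0.0488]
rack 0.006 1960 (array([519.6, 204.7]), array([ 87.5, 196.6]), 22.0) [0.5282 0.1584 0.0323]
yellow 441 [0.618 0.369 0.062]
side strap 1825 [ 0.6152 -0.6332  0.0551] [ 0.503 -0.918  0.047] [ 0.769 -0.128  0.192]
   0.02 1721 (array([ 622.6, -517.1]), array([233.7, 783.1]), 5.8) [ 0.6089 -0.6425  0.051 ]
   0.06 56 (array([ 583.1, -480.2]), array([206.1, 684.4]), 14.6) [ 0.7105 -0.669   0.0614]
   0.13 43 (array([ 581. , -144.5]), array([ 6.1, 19.5]), 13.5) [ 0.5808 -0.1438  0.1718]
block/hook top 175 (array([ 561.1, -151.7]), array([109.9,  30.9]), 13.5) [ 0.5591 -0.1548  0.1265]
foot 680 (array([ 555.5, -306.5]), array([ 99.5, 382.7]), 10.1) [ 0.5284 -0.1577  0.0129]
rack 0.006 630 (array([533. , 166.7]), array([ 83.7, 112.7]), 23.2) [0.5352 0.1918 0.011 ]
rack 0.044 805 (array([533.1, 165.7]), array([ 56. , 104.4]), 23.1) [0.531  0.1733 0.0501]
rack 0.006 2122 (array([533. , 166.7]), array([ 83.7, 112.7]), 23.2) [0.5314 0.1836 0.0322]
yellow 306 [0.633 0.412 0.06 ]
```

```bash
python3 - <<'E'
from h import *
o=np.array([.5436,-.163]); 
for n in('scene','side'):
    f=np.load(n+'.npy',allow_pickle=True).item(); P=cloud(f); z=P[...,2]
    for y in (10,):
        c,s=np.cos(np.radians(y)),np.sin(np.radians(y)); d=P[...,:2]-o; X=d[...,0]*c+d[...,1]*s; Y=-d[...,0]*s+d[...,1]*c
        m=(abs(X)<.15)&(abs(Y)<.05)
        for lo,hi in((.02,.085),(.09,.113),(.113,.128),(.128,.134),(.134,.2)):
            for a,b in((-.02,.02),(.02,.06),(.06,.12)):
                t=m&(z>lo)&(z<hi)&(X>a)&(X<b)
                if t.sum()<5: continue
                print(n,lo,hi,a,t.sum(),'X',np.percentile(X[t],[2,25,50,75,98]).round(4),'Y',np.percentile(Y[t],[2,50,98]).round(4),'z',np.percentile(z[t],[2,98]).round(3))
        t=m&(z>.14)&(z<.2)&(X<.06); print('fit tab', np.polyfit(P[t][:,1],P[t][:,0],1).round(3), np.polyfit(P[t][:,2],X[t],1).round(3), P[t].mean(0).round(4), t.sum())
        # clamp block
        t=m&(z>.126)&(z<.134)&(abs(X)<.016)&(abs(Y)<.016); print('block',t.sum(),X[t].min(),X[t].max(),Y[t].min(),Y[t].max(),X[t].mean(),Y[t].mean(),z[t].mean())
save(np.load('scene.npy',allow_pickle=True).item(),'s1.png',(340,280,420,360),5)
save(np.load('side.npy',allow_pickle=True).item(),'d1.png',(350,150,430,250),5)
cv2.imwrite('pics/both.png',np.hstack([cv2.imread('pics/s1.png'),cv2.imread('pics/d1.png')[:400]]))
E
```

```text
scene 0.02 0.085 -0.02 176 X [-0.0065 -0.005  -0.0039 -0.0017  0.0035] Y [-0.0068 -0.0033  0.0053] z [0.021 0.084]
scene 0.02 0.085 0.02 307 X [0.0355 0.0377 0.0387 0.0395 0.0456] Y [-0.0282 -0.0113  0.0116] z [0.046 0.084]
scene 0.09 0.113 -0.02 42 X [-0.0102 -0.0058 -0.0043 -0.0021  0.0047] Y [-0.0103 -0.0041  0.0058] z [0.091 0.113]
scene 0.09 0.113 0.02 213 X [0.0376 0.0388 0.0396 0.041  0.0463] Y [-0.0271 -0.0049  0.0256] z [0.091 0.112]
scene 0.113 0.128 -0.02 137 X [-0.0182 -0.0109 -0.009   0.0001  0.0189] Y [-0.0112 -0.0036  0.0138] z [0.113 0.128]
scene 0.113 0.128 0.02 130 X [0.0219 0.0375 0.039  0.0399 0.0434] Y [-0.0219 -0.0014  0.0204] z [0.114 0.127]
scene 0.128 0.134 -0.02 137 X [-0.0105 -0.0048  0.0011  0.0063  0.012 ] Y [-0.0099 -0.0002  0.0097] z [0.128 0.132]
scene 0.128 0.134 0.02 53 X [0.0373 0.0386 0.0394 0.0399 0.0437] Y [-0.0221 -0.0048  0.0208] z [0.128 0.134]
scene 0.128 0.134 0.06 10 X [0.0675 0.0701 0.072  0.0739 0.076 ] Y [-0.0031 -0.0017  0.0026] z [0.128 0.133]
scene 0.134 0.2 0.02 466 X [0.0374 0.0388 0.0394 0.0405 0.0461] Y [-0.0186 -0.0026  0.0164] z
[... 1182 characters left out ...]
102] Y [-0.0081  0.0034  0.0118] z [0.128 0.132]
side 0.128 0.134 0.02 8 X [0.0366 0.0385 0.0408 0.043  0.0432] Y [0.0147 0.0202 0.0238] z [0.129 0.133]
side 0.128 0.134 0.06 11 X [0.0628 0.0659 0.0674 0.0697 0.0721] Y [-0.0039 -0.0002  0.0045] z [0.128 0.134]
side 0.134 0.2 0.02 99 X [0.0364 0.0383 0.0404 0.0423 0.0441] Y [-0.0024  0.0127  0.02  ] z [0.135 0.194]
side 0.134 0.2 0.06 13 X [0.066  0.0701 0.0746 0.0772 0.0793] Y [-0.0042 -0.0007  0.0024] z [0.136 0.141]
fit tab [-0.1    0.567] [-0.007  0.041] [ 0.5813 -0.1448  0.1695] 86
block 49 -0.013542660863083365 0.010208568891196963 -0.008525210617003731 0.014025897838815091 -0.0018102253612178412 0.003748598163414037 0.12982085096447984
```

View pics/both.png

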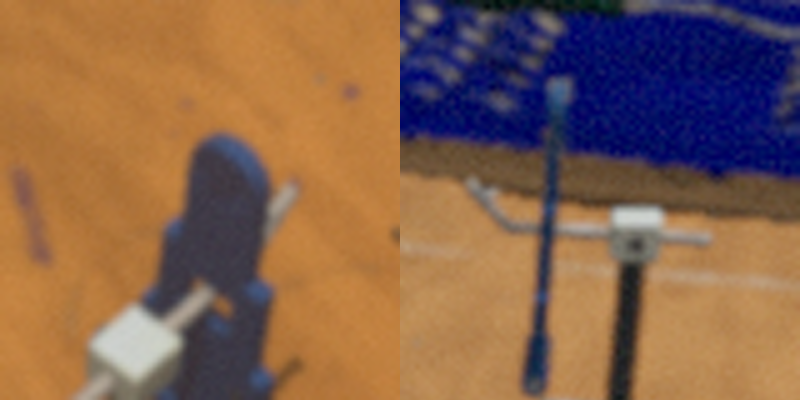

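The crops show the strap hanging upright on the arm at X ≈ 42 mm in the stand frame. The hook tip, left panel (292,187), is at X ≈ 79 mm, z ≈ 140, which puts the bend near X ≈ 59 mm. Heights and sizes agree with the data given. I'll go to a hover and check with the wrist camera.

```bash
cat >> h.py <<'E'
def plan(pos,R,n):
    s=bot.observe(); p=np.array(s['position']); A=Ro.from_euler('xyz',s['tool_rot']); rv=(A.inv()*R).as_rotvec()
    for i in range(n):
        B=A*Ro.from_rotvec(rv*i/n); d=B.inv().apply((np.array(pos)-p)/n)*1000
        print(np.r_[d,np.degrees(rv)/n].round(1).tolist())
def down(yaw,tilt=0): # tilt deg about world-ish axis: tool top leaning toward -x of yaw frame
    return Ro.from_euler('z',yaw,degrees=True)*Ro.from_euler('y',-tilt,degrees=True)*Ro.from_euler('x',180,degrees=True)
def st(): 
    s=bot.observe(); print(round(float(s['clock']),2),np.array(s['position']).round(4),np.array(s['tool_rot']).round(3),'F',np.array(s['force']).round(1),'M',np.array(s['moment']).round(2),round(float(s['grip_width']),4)); return s
E
python3 -c "
from h import *
plan([.585,-.156,.27],down(10),20)"
```

```text
[-28.4, 30.1, -1.1, 0.0, 0.0, 3.0]
[-26.8, 31.6, -1.1, 0.0, 0.0, 3.0]
[-25.1, 32.9, -1.1, 0.0, 0.0, 3.0]
[-23.4, 34.2, -1.1, 0.0, 0.0, 3.0]
[-21.6, 35.4, -1.1, 0.0, 0.0, 3.0]
[-19.7, 36.4, -1.1, 0.0, 0.0, 3.0]
[-17.8, 37.4, -1.1, 0.0, 0.0, 3.0]
[-15.8, 38.3, -1.1, 0.0, 0.0, 3.0]
[-13.8, 39.1, -1.1, 0.0, 0.0, 3.0]
[-11.7, 39.7, -1.1, 0.0, 0.0, 3.0]
[-9.6, 40.3, -1.1, 0.0, 0.0, 3.0]
[-7.5, 40.7, -1.1, 0.0, 0.0, 3.0]
[-5.4, 41.1, -1.1, 0.0, 0.0, 3.0]
[-3.2, 41.3, -1.1, 0.0, 0.0, 3.0]
[-1.1, 41.4, -1.1, 0.0, 0.0, 3.0]
[1.1, 41.4, -1.1, 0.0, 0.0, 3.0]
[3.2, 41.3, -1.1, 0.0, 0.0, 3.0]
[5.4, 41.1, -1.1, 0.0, 0.0, 3.0]
[7.5, 40.7, -1.1, 0.0, 0.0, 3.0]
[9.6, 40.3, -1.1, 0.0, 0.0, 3.0]
```

Call:
{"method": "arm_command", "body": {
  "targets": [
    [-28,30,-1,0,0,3],
    [-27,32,-1,0,0,3],
    [-25,33,-1,0,0,3],
    [-23,34,-1,0,0,3],
    [-22,35,-1,0,0,3],
    [-20,36,-1,0,0,3],
    [-18,37,-1,0,0,3],
    [-16,38,-1,0,0,3]
  ],
  "grip": 60,
  "grip_force": 80
}}

```text
clock: 0.9
position: [0.3614, 0.2813, 0.2532]
tool_rot: [-3.141, 0.005, 0.791]
force: [0.2, 0.5, 0.9]
grip_width: 0.0512
```

Call:
{"method": "arm_command", "body": {
  "targets": [
    [-14,39,-1,0,0,3],
    [-12,40,-1,0,0,3],
    [-10,40,-1,0,0,3],
    [-7,41,-1,0,0,3],
    [-5,41,-1,0,0,3],
    [-3,41,-1,0,0,3]
  ]
}}

```text
clock: 1.5
position: [0.4708, 0.0471, 0.2598]
tool_rot: [3.141, 0.004, 0.464]
force: [1.5, 1.3, 0.4]
grip_width: 0.0511
```

```bash
python3 -c "
from h import *
st()
plan([.585,-.156,.27],down(10),9)"
```

```text
1.5 [0.4708 0.0471 0.2598] [3.141 0.004 0.464] F [1.5 1.3 0.4] M [ 0.04 -0.02 -0.03] 0.0511
[1.2, 25.9, -1.1, 0.0, 0.0, 1.8]
[2.1, 25.8, -1.1, 0.0, 0.0, 1.8]
[2.9, 25.7, -1.1, 0.0, 0.0, 1.8]
[3.7, 25.6, -1.1, 0.0, 0.0, 1.8]
[4.5, 25.5, -1.1, 0.0, 0.0, 1.8]
[5.4, 25.3, -1.1, 0.0, 0.0, 1.8]
[6.2, 25.1, -1.1, 0.0, 0.0, 1.8]
[7.0, 24.9, -1.1, 0.0, 0.0, 1.8]
[7.8, 24.7, -1.1, 0.0, 0.0, 1.8]
```

Call:
{"method": "arm_command", "body": {
  "targets": [
    [1,26,-1,0,0,1.8],
    [2,26,-1,0,0,1.8],
    [3,26,-1,0,0,1.8],
    [4,26,-1,0,0,1.8],
    [5,25,-1,0,0,1.8],
    [5,25,-1,0,0,1.8],
    [7,25,-1,0,0,3.6],
    [0,0,0,0,0,0]
  ]
}}

```text
clock: 2.3
position: [0.5628, -0.124, 0.2659]
tool_rot: [3.139, 0.007, 0.193]
force: [0.2, -0.5, -0.3]
grip_width: 0.0515
```

```bash
python3 -c "
from h import *
s=st(); f=bot.grab_frame('wrist'); save(f,'w1.png'); np.save('w1.npy',f,allow_pickle=True); print(f['fov_y'],np.array(f['hand_eye']).round(3).tolist()); np.save('w1s.npy',s,allow_pickle=True)
plan([.585,-.156,.27],down(10),2)"
```

```text
2.3 [ 0.5628 -0.124   0.2659] [3.139 0.007 0.193] F [ 0.2 -0.5 -0.3] M [ 0.04  0.06 -0.04] 0.0515
69.77182758737115 [[1.0, 0.0, 0.0, 0.001], [-0.0, 0.953, 0.303, -0.078], [-0.0, -0.303, 0.953, -0.125], [0.0, 0.0, 0.0, 1.0]]
[7.9, 18.7, -2.2, 0.1, 0.2, 0.6]
[8.1, 18.6, -2.2, 0.1, 0.2, 0.6]
```

View pics/w1.png

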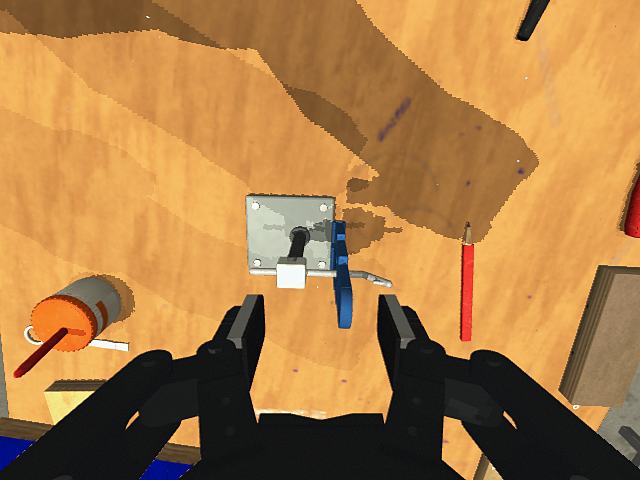

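The wrist view shows the block at (291,272), the blue tab at (344,300) between the jaws' columns, and the hook tip with its barb at (389,283). The pencil is at (467,290), clear of the fingers. I'll measure from this frame.

```bash
python3 - <<'E'
from h import *
f=np.load('w1.npy',allow_pickle=True).item(); s=np.load('w1s.npy',allow_pickle=True).item(); P=cloud(f,s); z=P[...,2]
hsv=cv2.cvtColor(f['color'],cv2.COLOR_RGB2HSV); H,S=hsv[...,0].astype(int),hsv[...,1]
u=np.zeros((480,640),bool); u[190:332,240:400]=1
def rect(p): 
    r=cv2.minAreaRect((p[:,:2]*1000).astype(np.float32)); return np.round(r[0],1),np.round(r[1],1),round(r[2],1)
b=u&(H>95)&(H<130)&(S>100)&(z>.03)
for lo,hi in((.04,.1),(.1,.14),(.14,.185),(.185,.2)):
    q=P[b&(z>lo)&(z<hi)]; print('strap',lo,len(q),len(q)>5 and rect(q),q.mean(0).round(4))
q=P[u&(z>.006)&(z<.016)&(S<60)]; print('foot',len(q),rect(q))
q=P[u&(z>.126)&(z<.134)&(S<80)]; 
d=q[:,:2]-[.5436,-.163]; c,sn=np.cos(np.radians(10)),np.sin(np.radians(10)); 
bl=q[abs(d[:,0]*c+d[:,1]*sn)<.016]; print('block',len(bl),rect(bl),bl.mean(0).round(4))
m=u&~b&(z>.1)&(z<.15); q=P[m]; d=q[:,:2]-[.5436,-.163]; X=d[:,0]*c+d[:,1]*sn; Y=-d[:,0]*sn+d[:,1]*c
for a in range(14,90,4):
    k=(X>a/1e3)&(X<(a+4)/1e3)
    if k.sum()>2: print(a,k.sum(),'Y',np.percentile(Y[k],[5,50,95]).round(4),'z',np.percentile(q[k,2],[5,50,95]).round(4))
E
```

```text
strap 0.04 396 (array([ 580. , -151.2]), array([46.8, 38.5]), 57.9) [ 0.5813 -0.1428  0.0709]
strap 0.1 320 (array([ 585.7, -154.8]), array([ 7.7, 41.7]), 8.5) [ 0.5826 -0.1421  0.1239]
strap 0.14 428 (array([ 582.4, -155.2]), array([29.2,  7.5]), 82.9) [ 0.5833 -0.146   0.1652]
strap 0.185 412 (array([ 586.1, -155.4]), array([ 8.1, 25.3]), 8.8) [ 0.5855 -0.1537  0.1901]
foot 5352 (array([ 533.3, -163.5]), array([99. , 87.5]), 9.7)
block 715 (array([ 545. , -162.8]), array([24.1, 21.8]), 9.8) [ 0.545  -0.162   0.1294]
14 33 Y [-0.0021  0.0006  0.0023] z [0.1194 0.1221 0.1232]
18 38 Y [-0.0031  0.0003  0.0021] z [0.1191 0.1221 0.1231]
22 35 Y [-0.0029  0.      0.0019] z [0.1203 0.1223 0.1234]
26 28 Y [-0.0029  0.0002  0.002 ] z [0.1203 0.122  0.1233]
30 35 Y [-0.0029  0.0002  0.002 ] z [0.1201 0.1221 0.1233]
34 35 Y [-0.0026  0.0002  0.0021] z [0.1202 0.1221 0.1232]
38 30 Y [-0.0215 -0.0135  0.002 ] z [0.1128 0.1266 0.1352]
46 8 Y [0.0127 0.0194 0.0206] z [0.1071 0.128  0.1418]
50 33 Y [-0.0031 -0.0001  0.0017] z [0.1207 0.122  0.1232]
54 31 Y [-0.0032 -0.      0.0016] z [0.12   0.1221 0.1231]
58 34 Y [-0.003  -0.0004  0.0018] z [0.12   0.1221 0.1236]
62 42 Y [-0.003   0.0003  0.0019] z [0.1213 0.125  0.1276]
66 45 Y [-0.0022 -0.0001  0.0019] z [0.1253 0.1294 0.1365]
70 49 Y [-0.0022  0.0003  0.0018] z [0.1294 0.1341 0.1378]
74 46 Y [-0.0022  0.0002  0.0019] z [0.1336 0.1376 0.1394]
78 40 Y [-0.0031  0.0001  0.0018] z [0.1366 0.1402 0.141 ]
82 4 Y [-0.0014  0.      0.0002] z [0.1386 0.1401 0.1412]
```

```bash
python3 -c "
from h import *
plan([.586,-.1555,.172],down(9.5),3)"
```

```text
[5.9, 12.3, 31.2, 0.0, 0.1, 0.6]
[5.9, 12.2, 31.2, 0.0, 0.1, 0.6]
[6.0, 12.2, 31.2, 0.0, 0.1, 0.6]
```

Call:
{"method": "arm_command", "body": {
  "targets": [
    [9,18,0,0,0.2,0.9],
    [9,18,0,0,0.2,0.9],
    [0,0,30,0,0,0],
    [0,0,20,0,0,0]
  ]
}}

```text
clock: 2.75
position: [0.5877, -0.1527, 0.2157]
tool_rot: [3.141, -0.003, 0.169]
force: [-0.1, 0.6, -0.2]
grip_width: 0.0515
```

```bash
python3 -c "
from h import *
st(); plan([.586,-.1555,.172],down(9.5),1)"
```

```text
2.75 [ 0.5877 -0.1527  0.2157] [ 3.141e+00 -3.000e-03  1.690e-01] F [-0.1  0.6 -0.2] M [ 0.04 -0.06 -0.02] 0.0515
[-2.3, 2.4, 43.7, 0.1, -0.1, 0.2]
```

Call:
{"method": "arm_command", "body": {
  "targets": [
    [-2,2,20,0,-0.1,0.2],
    [0,0,18,0,0,0],
    [0,0,6,0,0,0],
    [0,0,0,0,0,0]
  ]
}}

```text
clock: 3.15
position: [0.5842, -0.1516, 0.1675]
tool_rot: [-3.14, 0.003, 0.17]
force: [-0.5, 0.2, -0.1]
grip_width: 0.0514
```

```bash
python3 -c "
from h import *
st(); plan([.586,-.1555,.172],down(9.5),1)
f=bot.grab_frame('wrist'); save(f,'w2.png',(160,120,480,440),1.8)"
```

```text
3.15 [ 0.5842 -0.1516  0.1675] [-3.14e+00  3.00e-03  1.70e-01] F [-0.5  0.2 -0.1] M [ 0.01 -0.04 -0.06] 0.0514
[1.1, 4.1, -4.5, -0.1, 0.2, 0.3]
```

View pics/w2.png

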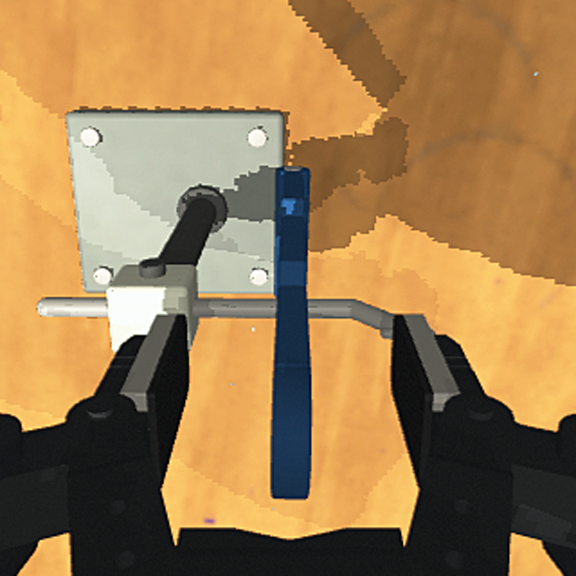

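The tab (290,420 in the crop) stands between the open pads, roughly centred and parallel to them, and nothing is touched. I'll trim and close.

Call:
{"method": "arm_command", "body": {
  "targets": [
    [1,4,-4,0,0,0.2],
    [0,0,0,0,0,0]
  ]
}}

```text
clock: 3.4
position: [0.5869, -0.1555, 0.174]
tool_rot: [-3.14, 0.001, 0.167]
force: [-0.2, 0.4, -0.1]
grip_width: 0.0514
```

Call:
{"method": "arm_command", "body": {
  "targets": [
    [0,0,0,0,0,0],
    [0,0,0,0,0,0],
    [0,0,0,0,0,0]
  ],
  "grip": 0,
  "grip_force": 60
}}

```text
clock: 3.7
position: [0.5875, -0.1557, 0.1756]
tool_rot: [-3.141, -0.001, 0.167]
force: [-7.4, 0.5, 3.7]
grip_width: 0.0077
```

```bash
python3 -c "
from h import *
st()"
```

```text
3.7 [ 0.5875 -0.1557  0.1756] [-3.141e+00 -1.000e-03  1.670e-01] F [-7.4  0.5  3.7] M [-0.06  2.33 -0.01] 0.0077
```

Call:
{"method": "arm_command", "body": {
  "targets": [
    [0,0,0,0,0,0]
  ]
}}

```text
clock: 3.8
position: [0.5875, -0.1557, 0.1757]
tool_rot: [-3.141, -0.001, 0.167]
force: [1.1, -1.8, -0.7]
grip_width: 0.0075
```

```bash
python3 -c "
from h import *
st()"
```

```text
3.8 [ 0.5875 -0.1557  0.1757] [-3.141e+00 -1.000e-03  1.670e-01] F [ 1.1 -1.8 -0.7] M [-0.04 -0.15  0.  ] 0.0075
```

Call:
{"method": "arm_command", "body": {
  "targets": [
    [0,0,-2,0,0,0],
    [0,0,-1,0,0,0],
    [0,0,-1,0,0,0],
    [0,0,0,0,0,0]
  ]
}}

```text
clock: 4.2
position: [0.5871, -0.1554, 0.1794]
tool_rot: [-3.14, 0.0, 0.167]
force: [0.8, -0.5, -3.0]
grip_width: 0.0075
```

```bash
cat >> h.py <<'E'
O=np.array([.545,-.163]); YAW=9.7; B=.061; ZR=.120; L=.0607
Rz=Ro.from_euler('z',YAW,degrees=True)
def slot(s=None):
    s=s or bot.observe(); A=Ro.from_euler('xyz',s['tool_rot']); p=A.apply([0,0,L])+s['position']; q=Rz.inv().apply(p-np.r_[O,0]); a=(Rz.inv()*A).apply([0,0,-1])
    return q*1000, np.degrees(np.arctan2(-a[0],a[2])), np.degrees(np.arcsin(a[1]))
def show():
    s=st(); q,t,r=slot(s); print('slot post frame',q.round(1),'tilt',round(t,1),'roll',round(r,1),'Fpost',Rz.inv().apply(s['force']).round(1))
def path(s,e=0,):  # s along rod from bend (mm), e perpendicular up/in (mm)
    return np.r_[B*1000+s-0*e,0,ZR*1000+e] if s<0 else np.r_[B*1000+(s-e)*.7071,0,ZR*1000+(s+e)*.7071]
def goto(q,tilt,n=1):  # q: slot centre in post frame mm
    A=Rz*Ro.from_euler('y',-tilt,degrees=True)*Ro.from_euler('x',180,degrees=True)
    p=Rz.apply(np.array(q)/1000)+np.r_[O,0]-A.apply([0,0,L]); print('goto',np.round(q,1),tilt); plan(p,A,n)
E
python3 -c "
from h import *
show(); goto(path(-12),0,2)"
```

```text
4.2 [ 0.5871 -0.1554  0.1794] [-3.14   0.     0.167] F [ 0.8 -0.5 -3. ] M [ 0.03 -0.02  0.04] 0.0075
slot post frame [ 42.7   0.5 118.7] tilt -0.0 roll -0.1 Fpost [ 0.7 -0.6 -3. ]
goto [ 49.   0. 120.] 0
[3.1, 0.2, -0.7, -0.0, 0.0, -0.1]
[3.1, 0.2, -0.7, -0.0, 0.0, -0.1]
```

Call:
{"method": "arm_command", "body": {
  "targets": [
    [3,0,-1,0,0,0],
    [3,0,0,0,0,0],
    [0,0,0,0,0,0]
  ]
}}

```text
clock: 4.5
position: [0.5935, -0.1542, 0.1804]
tool_rot: [-3.14, 0.0, 0.168]
force: [-0.1, 0.2, -3.8]
grip_width: 0.0074
```

```bash
python3 -c "
from h import *
show(); goto(path(-6,.3),10,2)"
```

```text
4.5 [ 0.5935 -0.1542  0.1804] [-3.14   0.     0.168] F [-0.1  0.2 -3.8] M [0.06 0.05 0.  ] 0.0074
slot post frame [ 49.3   0.6 119.7] tilt -0.0 roll -0.1 Fpost [-0.1  0.2 -3.8]
goto [ 55.    0.  120.3] 10
[-2.4, 0.2, 0.1, -0.0, 5.0, -0.1]
[-2.4, 0.2, -0.1, -0.0, 5.0, -0.1]
```

Call:
{"method": "arm_command", "body": {
  "targets": [
    [-2.4,0,0,0,5,0],
    [-2.4,0,0,0,5,0],
    [0,0,0,0,0,0]
  ]
}}

```text
clock: 4.8
position: [0.5891, -0.1547, 0.1795]
tool_rot: [-3.141, -0.178, 0.168]
force: [0.7, -0.7, -3.0]
grip_width: 0.0071
```

```bash
python3 -c "
from h import *
show(); goto(path(0,.8),22,3)"
```

```text
4.8 [ 0.5891 -0.1547  0.1795] [-3.141 -0.178  0.168] F [ 0.7 -0.7 -3. ] M [-0.17  0.34  0.  ] 0.0071
slot post frame [ 55.6   0.8 119.8] tilt 10.2 roll -0.0 Fpost [ 0.6 -0.8 -3. ]
goto [ 60.4   0.  120.6] 22
[-2.5, 0.3, 0.4, -0.0, 3.9, -0.0]
[-2.5, 0.3, 0.3, -0.0, 3.9, -0.0]
[-2.5, 0.3, 0.1, -0.0, 3.9, -0.0]
```

Call:
{"method": "arm_command", "body": {
  "targets": [
    [-2.5,0.3,0.3,0,3.9,0],
    [-2.5,0.3,0.2,0,3.9,0],
    [-2.5,0.3,0,0,3.9,0],
    [0,0,0,0,0,0]
  ]
}}

```text
clock: 5.2
position: [0.5836, -0.1557, 0.1772]
tool_rot: [-3.139, -0.383, 0.17]
force: [-0.0, -0.6, -3.4]
grip_width: 0.0067
```

```bash
python3 -c "
from h import *
show(); goto(path(5,1.5),34,3)"
```

```text
5.2 [ 0.5836 -0.1557  0.1772] [-3.139 -0.383  0.17 ] F [-0.  -0.6 -3.4] M [-0.27  0.7  -0.02] 0.0067
slot post frame [ 62.    0.9 120.9] tilt 21.9 roll -0.2 Fpost [-0.1 -0.6 -3.4]
goto [ 63.5   0.  124.6] 34
[-3.3, 0.2, -0.5, -0.1, 4.0, 0.0]
[-3.3, 0.2, -0.8, -0.1, 4.0, 0.0]
[-3.2, 0.2, -1.0, -0.1, 4.0, 0.0]
```

Call:
{"method": "arm_command", "body": {
  "targets": [
    [-3.3,0.3,-0.5,0,4,0],
    [-3.3,0.3,-0.8,0,4,0],
    [-3.2,0.3,-1,0,4,0],
    [0,0,0,0,0,0]
  ]
}}

```text
clock: 5.6
position: [0.5815, -0.1534, 0.1764]
tool_rot: [-3.122, -0.541, 0.171]
force: [-0.9, -0.6, -2.5]
grip_width: 0.007
```

```bash
python3 -c "
from h import *
show(); goto(path(9,2.1),43,2)
f=bot.grab_frame('wrist'); g=bot.grab_frame('side'); save(f,'w3.png',(220,180,420,400),2); save(g,'d3.png',(350,140,430,228),5); np.save('w3.npy',f,allow_pickle=True);np.save('d3.npy',g,allow_pickle=True)
cv2.imwrite('pics/c3.png',np.hstack([cv2.imread('pics/w3.png'),cv2.imread('pics/d3.png')]))"
```

```text
5.6 [ 0.5815 -0.1534  0.1764] [-3.122 -0.541  0.171] F [-0.9 -0.6 -2.5] M [-0.3   1.19 -0.03] 0.007
slot post frame [ 68.8   4.6 124.4] tilt 31.0 roll -1.2 Fpost [-1.  -0.5 -2.5]
goto [ 65.9   0.  127.8] 43
[-6.7, 1.6, -1.6, -0.6, 6.0, -0.0]
[-6.5, 1.6, -2.3, -0.6, 6.0, -0.0]
```

View pics/c3.png

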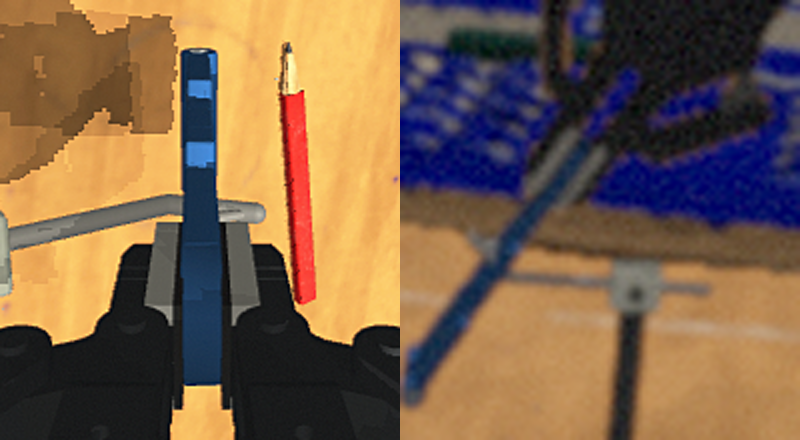

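The wrist crop shows the strap firmly between the pads, with the rod through its slot near the bend. The side crop shows it leaning about 31°. The last row fell short, so I'm checking the joint limits.

```bash
python3 -c "
from h import *
show(); print(np.array(bot.observe()['qpos']).round(3)); goto(path(6,2),35,1)"
```

```text
5.7 [ 0.5817 -0.1531  0.1764] [-3.123 -0.54   0.172] F [-0.9 -1.5 -3.8] M [-0.44  1.4  -0.16] 0.007
slot post frame [ 69.    4.8 124.4] tilt 30.9 roll -1.1 Fpost [-1.1 -1.4 -3.8]
[ 0.45   0.458 -0.21   2.105 -0.976  0.185  1.391]
goto [ 63.8   0.  125.7] 35
[-8.1, 3.5, -3.7, -1.1, 4.1, 0.1]
```

q6 is at 0.185 with a limit of 0.16, so the wrist is running into its limit. I'll fit a small kinematic model from the measured pose pairs to see which leans and swings are reachable.

```bash
cat > kin.py <<'E'
from h import *
import itertools
from scipy.optimize import least_squares
LIM=np.array([[-2.91,2.91],[-.3,2.13],[-1.5,1.42],[.17,2.43],[-1.26,4.41],[.16,1.93],[-2.52,2.52]])
def fk(q,sg,L):
    r=lambda a,x:Ro.from_rotvec(np.array(a)*x)
    z,y=[0,0,1],[0,1,0]; c,d=L[4],L[5]
    R=r(z,sg[0]*q[0]); p=np.array([0,0,L[0]])+R.apply([L[6],0,0])
    R=R*r(y,q[1])*r(z,sg[1]*q[2]); p=p+R.apply([c,0,L[1]])
    R=R*r(y,q[3]); p=p+R.apply([d,0,L[2]])
    R=R*r(z,sg[2]*q[4])*r(y,q[5]); p=p+R.apply([L[7],0,L[3]])
    R=R*r(z,sg[3]*q[6]); return p,R
E
python3 - <<'E'
from kin import *
s=bot.observe()
D=[([-1.287,.5217,-.036,1.5997,.021,1.021,-.113],[.2165,.586,.248],[3.1416,.001,1.217]),(s['qpos'],s['position'],s['tool_rot'])]
for sg in itertools.product((1,-1),repeat=4):
    e=[]
    for q,p,r in D:
        R0=Ro.from_euler('xyz',r); R1=fk(q,sg,np.zeros(8))[1]
        E=[np.degrees((R0.inv()*R1*Ro.from_euler('z',k,degrees=True)).magnitude()) for k in (0,90,180,270)]; e.append((int(np.argmin(E))*90,round(min(E),1)))
    if max(x[1] for x in e)<25: print(sg,e)
E
```

```text
(-1, 1, -1, 1) [(180, np.float64(9.5)), (0, np.float64(20.4))]
(-1, 1, -1, -1) [(180, np.float64(4.2)), (180, np.float64(24.0))]
(-1, -1, -1, 1) [(180, np.float64(12.9)), (0, np.float64(20.6))]
(-1, -1, -1, -1) [(180, np.float64(0.1)), (180, np.float64(0.0))]
```

```bash
python3 - <<'E'
from kin import *
s=bot.observe(); sg=(-1,)*4
D=[([-1.287,.5217,-.036,1.5997,.021,1.021,-.113],[.2165,.586,.248]),(s['qpos'],s['position'])]
for free in ([0,1,2,3],[0,1,2,3,4,5],[0,1,2,3,7],[0,1,2,3,6]):
    def res(v): 
        L=np.zeros(8); L[free]=v; return np.concatenate([fk(q,sg,L)[0]-p for q,p in D])
    o=least_squares(res,[.35,.4,.4,.25]+[0]*(len(free)-4)); print(free,o.x.round(4),(o.fun*1000).round(1))
E
```

```text
[0, 1, 2, 3] [-0.0445  0.7497  0.3034  0.2147] [-50.1  23.7 -15.9  -6.8  11.   15.9]
[0, 1, 2, 3, 4, 5] [-1.9671  3.5625  0.9049  1.3094 -2.1161  0.1699] [-0. -0.  0.  0.  0.  0.]
[0, 1, 2, 3, 7] [ 0.0034  0.715   0.3127  0.2269 -0.0087] [-50.9  23.3 -15.1  -6.4  10.1  15.1]
[0, 1, 2, 3, 6] [0.517  0.0792 0.3065 0.1803 0.3212] [-53.   13.9  -2.9  -0.1  -3.6   2.9]
```

```bash
cat >> h.py <<'E'
def log():
    import json
    s=bot.observe(); open('log.txt','a').write(json.dumps([list(map(float,s[k])) for k in('qpos','position','tool_rot')])+'\n')
E
python3 -c "
from h import *
log();goto([63,1.5,121.5],22,2)"
```

```text
goto [ 63.    1.5 121.5] 22
[1.4, 1.0, 0.0, -0.6, -4.5, 0.1]
[1.4, 1.0, -0.1, -0.6, -4.5, 0.1]
```

Call:
{"method": "arm_command", "body": {
  "targets": [
    [1.4,1,0,-0.6,-4.5,0],
    [1.4,1,0,-0.6,-4.5,0],
    [0,0,0,0,0,0]
  ]
}}

```text
clock: 6.0
position: [0.5853, -0.1533, 0.1754]
tool_rot: [-3.132, -0.438, 0.175]
force: [-6.7, -1.2, 11.0]
grip_width: 0.0075
```

```bash
python3 -c "
from h import *
log();show();goto(path(-9,0),5,3)"
```

```text
6.0 [ 0.5853 -0.1533  0.1754] [-3.132 -0.438  0.175] F [-6.7 -1.2 11. ] M [-0.25  0.78 -0.05] 0.0075
slot post frame [ 67.1   3.5 120.5] tilt 25.1 roll -0.7 Fpost [-6.8 -0.  11. ]
goto [ 52.   0. 120.] 5
[2.3, 0.9, -0.8, -0.2, -6.7, 0.1]
[2.2, 0.9, -1.0, -0.2, -6.7, 0.1]
[2.1, 0.9, -1.3, -0.2, -6.7, 0.1]
```

Call:
{"method": "arm_command", "body": {
  "targets": [
    [-2,1,-1.8,0,0,0],
    [-2,0.5,-1.2,0,0,0],
    [0,0,0,0,0,0]
  ]
}}

```text
clock: 6.3
position: [0.5823, -0.153, 0.1769]
tool_rot: [-3.133, -0.436, 0.181]
force: [-0.6, -0.2, -3.7]
grip_width: 0.007
```

```bash
python3 -c "
from h import *
log();show();goto([60,0.5,121],16,2);print(np.array(bot.observe()['qpos']).round(3))"
```

```text
6.3 [ 0.5823 -0.153   0.1769] [-3.133 -0.436  0.181] F [-0.6 -0.2 -3.7] M [-0.18  0.78  0.01] 0.007
slot post frame [ 64.1   4.4 121.8] tilt 25.0 roll -0.7 Fpost [-0.6 -0.1 -3.7]
goto [ 60.    0.5 121. ] 16
[2.7, 1.6, -0.1, -0.3, -4.5, 0.3]
[2.7, 1.5, -0.3, -0.3, -4.5, 0.3]
[ 0.167  0.459  0.114  2.051 -0.806  0.334  1.171]
```

Call:
{"method": "arm_command", "body": {
  "targets": [
    [2.2,1.6,-0.5,-0.3,-4.5,0.3],
    [2.2,1.5,-0.5,-0.3,-4.5,0.3],
    [0,0,0,0,0,0]
  ]
}}

```text
clock: 6.6
position: [0.5848, -0.1578, 0.1789]
tool_rot: [-3.139, -0.275, 0.164]
force: [0.3, 0.6, -3.4]
grip_width: 0.007
```

```bash
python3 -c "
from h import *
log();show();goto(path(-9,0),3,2);print(np.array(bot.observe()['qpos']).round(3))"
```

```text
6.6 [ 0.5848 -0.1578  0.1789] [-3.139 -0.275  0.164] F [ 0.3  0.6 -3.4] M [0.12 0.56 0.05] 0.007
slot post frame [ 56.6  -1.5 120.4] tilt 15.7 roll -0.1 Fpost [ 0.4  0.6 -3.4]
goto [ 52.   0. 120.] 3
[4.4, -0.8, 0.3, -0.1, -6.4, -0.1]
[4.5, -0.8, -0.2, -0.1, -6.4, -0.1]
[-0.059  0.512  0.38   1.939 -0.598  0.543  0.907]
```

```bash
python3 - <<'E'
from kin import *
import json
sg=(-1,)*4
D=[([-1.2869,.5217,-.036,1.5997,.021,1.021,-.113],[.2165,.586,.248],[3.1416,.001,1.217])]+[json.loads(l) for l in open('log.txt')]
print(max(np.degrees((Ro.from_euler('xyz',r).inv()*fk(q,sg,np.zeros(8))[1]*Ro.from_euler('z',180,degrees=True)).magnitude()) for q,p,r in D))
for free in ([0,1,2,3],[0,1,2,3,4,5],[0,1,2,3,6],[0,1,2,3,4,5,6],[0,1,2,3,4,5,6,7]):
    def res(v): 
        L=np.zeros(8); L[free]=v; return np.concatenate([fk(q,sg,L)[0]-p for q,p,r in D])
    o=least_squares(res,[.35,.4,.4,.25]+[0]*(len(free)-4)); print(free,o.x.round(4),'max mm',abs(o.fun*1000).max().round(1))
E
```

```text
0.06123363657589681
[0, 1, 2, 3] [0.2206 0.5491 0.4567 0.1917] max mm 54.6
[0, 1, 2, 3, 4, 5] [ 0.1546  0.2879  0.2159  0.0267  0.2597 -0.1299] max mm 59.3
[0, 1, 2, 3, 6] [ 0.8102 -0.1787  0.4414  0.145   0.3622] max mm 50.0
[0, 1, 2, 3, 4, 5, 6] [ 0.1522  0.2902  0.2158  0.0267  0.2597 -0.1303 -0.0013] max mm 59.3
[0, 1, 2, 3, 4, 5, 6, 7] [ 0.4307  0.4151  0.4369  0.3749 -0.0749 -0.0286 -0.0078 -0.0997] max mm 59.2
```

```bash
python3 - <<'E'
from kin import *
import json
D=[([-1.2869,.5217,-.036,1.5997,.021,1.021,-.113],[.2165,.586,.248],0)]+[json.loads(l) for l in open('log.txt')]
r=lambda a,x:Ro.from_rotvec(np.array(a)*x); z,y=[0,0,1],[0,1,0]
def fr(q):
    F=[]; R=r(z,-q[0]); F.append(R); R=R*r(y,q[1]); F.append(R*r(z,-q[2])) ; R=R*r(z,-q[2])*r(y,q[3]); F.append(R*r(z,-q[4])); F.append(R*r(z,-q[4])*r(y,q[5])); return [f.as_matrix() for f in F],(R.as_matrix())
def row(q,opt):
    F,R4=fr(q); c=[np.array([[0],[0],[1.]])]
    cols={'x0':F[0][:,[0]],'y0':F[0][:,[1]],'x2':F[1][:,[0]],'y2':F[1][:,[1]],'x4':R4[:,[0]],'x5':F[2][:,[0]],'y5':F[2][:,[1]],'x6':F[3][:,[0]]}
    return np.hstack([c[0],F[1][:,[2]],F[2][:,[2]],F[3][:,[2]]]+[cols[k] for k in opt])
b=np.concatenate([d[1] for d in D])
for n in (1,2,3):
  out=[]
  for opt in itertools.combinations(['x0','y0','x2','y2','x4','x5','y5','x6'],n):
    A=np.vstack([row(d[0],opt) for d in D]); v=np.linalg.lstsq(A,b,rcond=None)[0]; out.append((abs(A@v-b).max()*1000,opt,v.round(4)))
  for o in sorted(out,key=lambda t:t[0])[:3]: print(round(o[0],1),o[1],o[2])
E
```

```text
5.4 ('y2',) [ 0.3153  0.5329  0.421   0.3092 -0.0584]
9.6 ('y0',) [ 0.3264  0.5234  0.4219  0.3092 -0.0579]
28.6 ('y5',) [ 0.254   0.6438  0.3755  0.3567 -0.081 ]
0.1 ('y0', 'y2') [ 0.3206  0.5292  0.4209  0.3106 -0.0214 -0.0376]
4.3 ('y5', 'x6') [ 0.3808  0.5239  0.3661  0.3998 -0.0593 -0.052 ]
4.6 ('x0', 'y2') [ 0.2639  0.5978  0.4219  0.315  -0.0324 -0.0592]
0.0 ('y0', 'y2', 'x5') [ 3.206e-01  5.291e-01  4.208e-01  3.107e-01 -2.140e-02 -3.750e-02
 -1.000e-04]
0.0 ('y0', 'y2', 'y5') [ 3.207e-01  5.289e-01  4.210e-01  3.105e-01 -2.140e-02 -3.770e-02
  2.000e-04]
0.0 ('y0', 'y2', 'x6') [ 3.209e-01  5.289e-01  4.209e-01  3.108e-01 -2.140e-02 -3.750e-02
 -1.000e-04]
```

```bash
cat > kin2.py <<'E'
from h import *
from scipy.optimize import least_squares
LIM=np.array([[-2.91,2.91],[-.3,2.13],[-1.5,1.42],[.17,2.43],[-1.26,4.41],[.16,1.93],[-2.52,2.52]])
def fk(q):
    r=lambda a,x:Ro.from_rotvec(np.array(a)*x); z,y=[0,0,1.],[0,1.,0]
    R1=r(z,-q[0]); R3=R1*r(y,q[1])*r(z,-q[2]); R5=R3*r(y,q[3])*r(z,-q[4]); R6=R5*r(y,q[5]); R=R6*r(z,np.pi-q[6])
    return np.array([0,0,.3206])+R1.apply([0,-.0214,0])+R3.apply([0,-.0376,.5292])+R5.apply([0,0,.4209])+R6.apply([0,0,.3106]),R
def pose(q,tilt,phi=0,flip=0): # slot centre q (post mm), tilt, swing phi about the rod's upturned axis
    d=np.array([.7071,0,.7071])
    A=Rz*Ro.from_rotvec(d*np.radians(phi))*Ro.from_euler('y',-tilt,degrees=True)*Ro.from_euler('x',180,degrees=True)
    if flip: A=A*Ro.from_euler('z',180,degrees=True)
    return Rz.apply(np.array(q)/1000)+np.r_[O,0]-A.apply([0,0,L]),A
def ik(p,A,q0,w=1e-3):
    def res(q): pp,R=fk(q); return np.r_[(pp-p)*5,(A.inv()*R).as_rotvec(),w*(q-q0)]
    o=least_squares(res,np.clip(q0,LIM[:,0]+.001,LIM[:,1]-.001),bounds=(LIM[:,0],LIM[:,1])); return o.x,np.linalg.norm(o.fun[:6])
E
python3 - <<'E'
from kin2 import *
q0=np.array(bot.observe()['qpos']); print(np.array(fk(q0)[0])-bot.observe()['position'])
rng=np.random.default_rng(0)
for flip in(0,1):
  for tilt in (38,42,45):
    for phi in (-40,-25,0,15,25):
        p,A=pose(path(14,2.1),tilt,phi,flip); best=None; sols=[]
        for k in range(14):
            qs=q0 if k==0 else rng.uniform(LIM[:,0],LIM[:,1])*[.3,1,1,1,1,1,1]
            q,e=ik(p,A,qs,1e-4)
            if e<2e-3: sols.append((np.min(np.minimum(q-LIM[:,0],LIM[:,1]-q)),q))
        sols.sort(key=lambda t:-t[0])
        print(flip,tilt,phi,len(sols),[ (round(m,2),q.round(2).tolist()) for m,q in sols[:1]])
E
```

```text
[-2.34094907e-05 -2.83954106e-05  5.26714714e-05]
0 38 -40 9 [(np.float64(0.18), [0.17, 0.62, -0.57, 2.25, 1.81, 1.08, -2.0])]
0 38 -25 12 [(np.float64(0.14), [0.66, 0.62, -0.93, 2.29, 1.97, 0.87, -1.81])]
0 38 0 8 [(np.float64(0.23), [1.23, 0.81, -1.27, 2.16, 1.66, 0.45, -0.99])]
0 38 15 9 [(np.float64(0.22), [0.88, 0.59, -0.54, 2.02, -0.96, 0.38, 1.64])]
0 38 25 7 [(np.float64(0.37), [1.09, 0.76, -0.78, 1.88, -0.48, 0.53, 1.3])]
0 42 -40 12 [(np.float64(0.14), [0.64, 1.04, -1.3, 2.29, 2.01, 1.71, -1.79])]
0 42 -25 12 [(np.float64(0.1), [0.93, 0.97, -1.4, 2.33, 2.06, 1.31, -1.62])]
0 42 0 9 [(np.float64(0.16), [1.28, 0.89, -1.34, 2.21, 1.87, 0.49, -1.14])]
0 42 15 13 [(np.float64(0.19), [1.38, 0.99, -1.31, 2.04, 0.96, 0.35, -0.07])]
0 42 25 8 [(np.float64(0.28), [1.33, 0.95, -1.14, 1.91, 0.09, 0.44, 0.83])]
0 45 -40 11 [(np.float64(0.11), [0.62, 1.02, -1.24, 2.32, 2.06, 1.7, -1.85])]
0 45 -25 12 [(np.float64(0.06), [0.88, 0.9, -1.29, 2.37, 2.15, 1.25, -1.75])]
0 45 0 10 [(np.float64(0.12), [1.14, 0.7, -1.02, 2.25, 2.55, 0.28, -1.88])]
0 45 15 12 [(np.float64(0.14), [1.41, 1.01, -1.3
[... 551 characters left out ...]
, 1.2, 1.06])]
1 42 -25 7 [(np.float64(0.09), [0.68, 0.65, -0.95, 2.34, 2.11, 0.95, 1.23])]
1 42 0 7 [(np.float64(0.16), [0.53, 0.48, -0.24, 2.24, 3.97, 0.32, -0.36])]
1 42 15 7 [(np.float64(0.03), [1.22, 0.77, -0.99, 2.05, -0.2, 0.19, -2.14])]
1 42 25 6 [(np.float64(0.31), [1.16, 0.8, -0.84, 1.91, -0.54, 0.47, -1.75])]
1 45 -40 11 [(np.float64(0.1), [0.34, 0.75, -0.81, 2.33, 2.0, 1.35, 1.05])]
1 45 -25 10 [(np.float64(0.06), [0.95, 1.05, -1.44, 2.37, 2.15, 1.4, 1.53])]
1 45 0 9 [(np.float64(0.19), [1.27, 0.85, -1.26, 2.24, 2.13, 0.42, 1.75])]
1 45 15 6 [(np.float64(0.0), [-0.26, 1.3, 1.42, 2.15, 4.3, 1.9, -1.03])]
1 45 25 8 [(np.float64(0.29), [1.18, 0.81, -0.84, 1.94, -0.69, 0.45, -1.59])]
```

```bash
cat >> kin2.py <<'E'
def jac(q):
    p,R=fk(q); J=np.zeros((6,7))
    for i in range(7):
        h=np.zeros(7); h[i]=1e-5; pp,RR=fk(q+h); J[:3,i]=(pp-p)/1e-5; J[3:,i]=(RR*R.inv()).as_rotvec()/1e-5
    return J
def track(q,p,A,n=10,lam=.02):
    for _ in range(n):
        pp,R=fk(q); e=np.r_[p-pp,(A*R.inv()).as_rotvec()]; J=jac(q)
        q=np.clip(q+J.T@np.linalg.solve(J@J.T+lam**2*np.eye(6),e),LIM[:,0],LIM[:,1])
    return q,e
E
python3 - <<'E'
from kin2 import *
q0=np.array(bot.observe()['qpos'])
for PH in (0,15,25,32):
    q=q0.copy(); print('PHI',PH)
    for s,e,t in ((-9,0,3),(-7,.2,8),(-4,.4,14),(0,.8,22),(3,1.2,29),(6,1.8,36),(9,2.1,42),(14,2.1,43),(30,2.1,43)):
        p,A=pose(path(s,e),t,PH*t/43); q,er=track(q,p,A); print(s,t,q.round(2),(er*[1e3]*1).round(1)[:3],np.degrees(er[3:]).round(1))
E
```

```text
PHI 0
-9 3 [-0.19  0.62  0.53  1.76 -0.44  0.83  0.72] [ 0. -0.  0.] [-0. -0. -0.]
-7 8 [-0.16  0.58  0.49  1.83 -0.49  0.72  0.78] [-0.  0.  0.] [0. 0. 0.]
-4 14 [-0.1   0.53  0.42  1.92 -0.57  0.58  0.88] [ 0.  0. -0.] [-0.  0.  0.]
0 22 [ 0.06  0.47  0.24  2.02 -0.74  0.4   1.08] [ 0. -0. -0.] [ 0. -0. -0.]
3 29 [ 0.32  0.45 -0.06  2.1  -0.97  0.23  1.36] [-0. -0. -0.] [ 0. -0.  0.]
6 36 [ 0.86  0.51 -0.68  2.17 -1.26  0.16  1.83] [  9.2 -56.7 -14.7] [-7.   1.1 -9. ]
9 42 [ 1.42  0.81 -1.36  2.27 -1.26  0.16  2.19] [  46.3 -130.9 -104. ] [-15.8  14.7 -26. ]
14 43 [ 1.47  0.86 -1.42  2.29 -1.26  0.16  2.24] [  54.1 -135.3 -118.3] [-16.2  17.4 -27.8]
30 43 [ 1.37  0.77 -1.32  2.24 -1.26  0.16  2.14] [  43.2 -125.9  -90.4] [-14.6  12.4 -24.8]
PHI 15
-9 3 [-0.17  0.62  0.52  1.75 -0.44  0.84  0.74] [0. 0. 0.] [-0. -0.  0.]
-7 8 [-0.11  0.58  0.46  1.81 -0.51  0.75  0.84] [-0.  0.  0.] [0. 0. 0.]
-4 14 [-0.01  0.54  0.36  1.88 -0.61  0.65  0.98] [-0.  0.  0.] [0. 0. 0.]
0 22 [ 0.18  0.51  0.19  1.96 -0.79  0.55  1.24] [ 0.  0. -0.] [-0.  0.  0.]
3 29 [ 0.39  0.5  -0.    2.01 -1.    0.4
[... 1040 characters left out ...]
0.]
PHI 32
-9 3 [-0.15  0.62  0.5   1.74 -0.45  0.85  0.76] [-0.  0.  0.] [0. 0. 0.]
-7 8 [-0.06  0.59  0.42  1.79 -0.53  0.79  0.9 ] [-0. -0.  0.] [-0.  0.  0.]
-4 14 [ 0.08  0.56  0.31  1.83 -0.64  0.74  1.09] [ 0.  0. -0.] [-0. -0. -0.]
0 22 [ 0.28  0.56  0.15  1.86 -0.81  0.73  1.36] [-0.  0. -0.] [ 0.  0. -0.]
3 29 [ 0.45  0.59  0.03  1.88 -0.95  0.76  1.59] [ 0. -0.  0.] [-0. -0. -0.]
6 36 [ 0.6   0.65 -0.06  1.87 -1.06  0.84  1.77] [-0.  0.  0.] [-0. -0.  0.]
9 42 [ 0.69  0.71 -0.11  1.86 -1.12  0.92  1.9 ] [-0.  0. -0.] [0. 0. 0.]
14 43 [ 0.7   0.72 -0.12  1.85 -1.13  0.93  1.9 ] [ 0. -0.  0.] [-0. -0. -0.]
30 43 [ 0.69  0.71 -0.12  1.82 -1.12  0.94  1.87] [-0.  0.  0.] [ 0. -0.  0.]
```

```bash
cat >> kin2.py <<'E'
def go(s,e,t,ph,n):
    show(); print('q',np.array(bot.observe()['qpos']).round(2)); p,A=pose(path(s,e),t,ph); plan(p,A,n)
E
python3 -c "
from kin2 import *
go(-3,.5,17,10,4)"
```

```text
6.6 [ 0.5848 -0.1578  0.1789] [-3.139 -0.275  0.164] F [ 0.3  0.6 -3.4] M [0.12 0.56 0.05] 0.007
slot post frame [ 56.6  -1.5 120.4] tilt 15.7 roll -0.1 Fpost [ 0.4  0.6 -3.4]
q [-0.06  0.51  0.38  1.94 -0.6   0.54  0.91]
[0.1, 1.9, 0.3, 2.2, 0.3, -1.3]
[0.1, 1.9, 0.2, 2.2, 0.3, -1.3]
[0.0, 1.9, 0.1, 2.2, 0.3, -1.3]
[-0.0, 2.0, 0.0, 2.2, 0.3, -1.3]
```

Call:
{"method": "arm_command", "body": {
  "targets": [
    [0.1,1.9,0.3,2.2,0.3,-1.3],
    [0.1,1.9,0.2,2.2,0.3,-1.3],
    [0,1.9,0.1,2.2,0.3,-1.3],
    [0,2,0,2.2,0.3,-1.3],
    [0,0,0,0,0,0]
  ]
}}

```text
clock: 7.1
position: [0.5859, -0.1643, 0.1764]
tool_rot: [-3.006, -0.314, 0.262]
force: [0.1, -1.2, -2.9]
grip_width: 0.0071
```

```bash
python3 -c "
from kin2 import *
go(0,.8,22,14,3)"
```

```text
7.1 [ 0.5859 -0.1643  0.1764] [-3.006 -0.314  0.262] F [ 0.1 -1.2 -2.9] M [-0.52  0.46 -0.03] 0.0071
slot post frame [ 57.8   1.8 119.2] tilt 17.2 roll -9.4 Fpost [-0.1 -1.2 -2.9]
q [ 0.16  0.54  0.23  1.88 -0.69  0.67  1.16]
[-0.6, 1.7, -0.2, 1.0, 1.5, -0.4]
[-0.6, 1.7, -0.2, 1.0, 1.5, -0.4]
[-0.6, 1.7, -0.3, 1.0, 1.5, -0.4]
```

Call:
{"method": "arm_command", "body": {
  "targets": [
    [-0.6,1.7,-0.2,1,1.5,-0.4],
    [-0.6,1.7,-0.3,1,1.5,-0.4],
    [-0.6,1.7,-0.4,1,1.5,-0.4],
    [0,0,0,0,0,0]
  ]
}}

```text
clock: 7.5
position: [0.5843, -0.1702, 0.1752]
tool_rot: [-2.958, -0.402, 0.265]
force: [0.9, -0.9, -2.8]
grip_width: 0.0072
```

```bash
python3 -c "
from kin2 import *
go(4,1.4,31,20,4)"
```

```text
7.5 [ 0.5843 -0.1702  0.1752] [-2.958 -0.402  0.265] F [ 0.9 -0.9 -2.8] M [-0.63  0.59 -0.01] 0.0072
slot post frame [ 59.6  -0.4 120.3] tilt 22.0 roll -12.6 Fpost [ 0.7 -1.  -2.8]
q [ 0.29  0.54  0.13  1.9  -0.8   0.65  1.33]
[-1.1, 1.5, -0.2, 1.5, 2.1, -0.5]
[-1.1, 1.5, -0.3, 1.5, 2.1, -0.5]
[-1.1, 1.5, -0.4, 1.5, 2.1, -0.5]
[-1.1, 1.4, -0.5, 1.5, 2.1, -0.5]
```

Call:
{"method": "arm_command", "body": {
  "targets": [
    [-1.1,1.5,-0.3,1.5,2.1,-0.5],
    [-1.1,1.5,-0.4,1.5,2.1,-0.5],
    [-1.1,1.5,-0.5,1.5,2.1,-0.5],
    [-1.1,1.4,-0.6,1.5,2.1,-0.5],
    [0,0,0,0,0,0]
  ]
}}

```text
clock: 8.0
position: [0.5814, -0.1756, 0.1735]
tool_rot: [-2.856, -0.555, 0.264]
force: [-0.0, -0.7, -3.7]
grip_width: 0.0073
```

```bash
python3 -c "
from kin2 import *
go(7.5,2,40,25,4)"
```

```text
8.0 [ 0.5814 -0.1756  0.1735] [-2.856 -0.555  0.264] F [-0.  -0.7 -3.7] M [-0.88  0.82 -0.03] 0.0073
slot post frame [ 62.7   1.4 124. ] tilt 30.3 roll -19.2 Fpost [-0.2 -0.7 -3.7]
q [ 0.5   0.58 -0.03  1.92 -0.99  0.69  1.63]
[-1.5, 1.7, -0.2, 1.3, 2.2, -0.2]
[-1.5, 1.7, -0.3, 1.3, 2.2, -0.2]
[-1.5, 1.7, -0.4, 1.3, 2.2, -0.2]
[-1.5, 1.6, -0.4, 1.3, 2.2, -0.2]
```

Call:
{"method": "arm_command", "body": {
  "targets": [
    [-1.5,1.7,-0.3,1.3,2.2,-0.2],
    [-1.5,1.7,-0.3,1.3,2.2,-0.2],
    [-1.5,1.7,-0.4,1.3,2.2,-0.2],
    [-1.5,1.6,-0.4,1.3,2.2,-0.2],
    [0,0,0,0,0,0]
  ]
}}

```text
clock: 8.5
position: [0.5791, -0.1807, 0.1691]
tool_rot: [-2.741, -0.699, 0.218]
force: [0.2, -0.3, -3.4]
grip_width: 0.0072
```

```bash
python3 -c "
from kin2 import *
go(10,2,43,27,2)
f=bot.grab_frame('side'); g=bot.grab_frame('wrist')
save(f,'d4.png',(340,130,430,230),4.4); save(g,'w4.png',(220,150,420,370),2)
cv2.imwrite('pics/c4.png',np.hstack([cv2.imread('pics/w4.png'),cv2.imread('pics/d4.png')]))"
```

```text
8.5 [ 0.5791 -0.1807  0.1691] [-2.741 -0.699  0.218] F [ 0.2 -0.3 -3.4] M [-1.04  0.97 -0.02] 0.0072
slot post frame [ 65.4   2.2 126.3] tilt 39.1 roll -24.7 Fpost [ 0.2 -0.3 -3.4]
q [ 0.67  0.64 -0.15  1.93 -1.15  0.76  1.87]
[-0.6, 2.0, -0.8, 1.1, 1.7, -0.1]
[-0.6, 2.0, -0.9, 1.1, 1.7, -0.1]
```

View pics/c4.png

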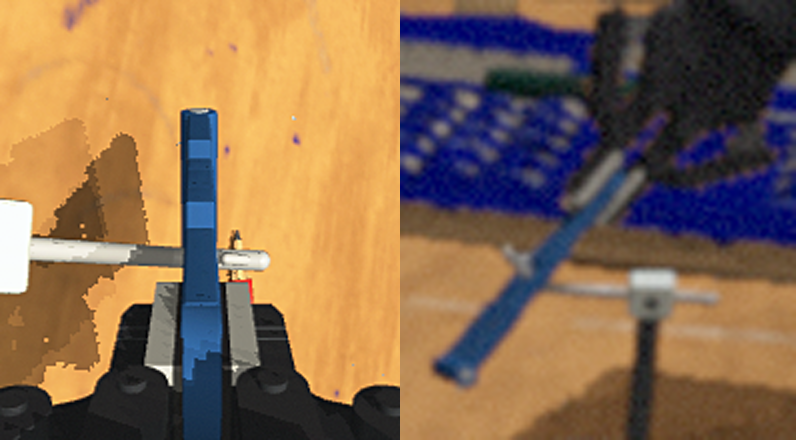

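The wrist crop shows the rod through the slot, with its tip and barb beyond the plate at (245,260). The side crop shows a lean of about 40°, square to the upturned part, with no contact force. I'll advance along the upturned part in small steps.

Call:
{"method": "arm_command", "body": {
  "targets": [
    [-0.6,2,-0.9,1.1,1.7,-0.1],
    [-0.6,2,-0.9,1.1,1.7,-0.1],
    [0,0,0,0,0,0]
  ]
}}

```text
clock: 8.9
position: [0.5812, -0.1816, 0.1704]
tool_rot: [-2.69, -0.752, 0.199]
force: [0.3, 0.0, -2.2]
grip_width: 0.0071
```

```bash
python3 -c "
from kin2 import *
go(13,2.1,43,27,2)"
```

```text
8.9 [ 0.5812 -0.1816  0.1704] [-2.69  -0.752  0.199] F [ 0.3  0.  -2.2] M [-1.1   1.02 -0.01] 0.0071
slot post frame [ 69.    3.2 130.6] tilt 42.5 roll -27.1 Fpost [ 0.3 -0.  -2.2]
q [ 0.72  0.67 -0.18  1.92 -1.18  0.8   1.93]
[-0.2, 1.3, -0.9, -0.0, 0.1, 0.1]
[-0.2, 1.3, -0.9, -0.0, 0.1, 0.1]
```

```bash
cat >> kin2.py <<'E'
def go3(s,e,y,t,ph,n):
    show(); p,A=pose(path(s,e)+[0,y,0],t,ph); plan(p,A,n); c=slot()[0]-[61,0,120]; print('s,e',((c[0]+c[2])*.7071).round(1),((c[2]-c[0])*.7071).round(1))
E
python3 -c "
from kin2 import *
go3(19,2.1,2,43,27,4)"
```

```text
8.9 [ 0.5812 -0.1816  0.1704] [-2.69  -0.752  0.199] F [ 0.3  0.  -2.2] M [-1.1   1.02 -0.01] 0.0071
slot post frame [ 69.    3.2 130.6] tilt 42.5 roll -27.1 Fpost [ 0.3 -0.  -2.2]
[1.4, 0.2, -0.3, -0.0, 0.1, 0.1]
[1.4, 0.2, -0.3, -0.0, 0.1, 0.1]
[1.4, 0.2, -0.3, -0.0, 0.1, 0.1]
[1.4, 0.2, -0.3, -0.0, 0.1, 0.1]
s,e 13.2 1.8
```

Call:
{"method": "arm_command", "body": {
  "targets": [
    [1.4,0.2,-0.2,0,0,0],
    [1.4,0.2,-0.2,0,0,0],
    [0,0,0,0,0,0]
  ]
}}

```text
clock: 9.2
position: [0.5842, -0.1801, 0.1735]
tool_rot: [-2.694, -0.749, 0.204]
force: [0.0, -0.4, -2.6]
grip_width: 0.0071
```

```bash
python3 -c "
from kin2 import *
go3(24,2.1,2,43,27,4)"
```

```text
9.2 [ 0.5842 -0.1801  0.1735] [-2.694 -0.749  0.204] F [ 0.  -0.4 -2.6] M [-1.11  0.99 -0.  ] 0.0071
slot post frame [ 72.1   4.1 133.4] tilt 42.2 roll -27.0 Fpost [-0.  -0.4 -2.6]
[1.5, 0.4, -0.4, -0.0, 0.1, 0.1]
[1.5, 0.4, -0.4, -0.0, 0.1, 0.1]
[1.5, 0.4, -0.4, -0.0, 0.1, 0.1]
[1.5, 0.4, -0.4, -0.0, 0.1, 0.1]
s,e 17.3 1.7
```

Call:
{"method": "arm_command", "body": {
  "targets": [
    [1.5,0.4,-0.3,0,0,0],
    [1.5,0.4,-0.3,0,0,0],
    [1.5,0.4,-0.3,0,0,0],
    [0,0,0,0,0,0]
  ]
}}

```text
clock: 9.6
position: [0.5882, -0.1803, 0.1776]
tool_rot: [-2.696, -0.749, 0.207]
force: [-0.3, -0.1, -3.4]
grip_width: 0.0073
```

```bash
python3 -c "
from kin2 import *
go3(32,2.1,2,43,27,4)"
```

```text
9.6 [ 0.5882 -0.1803  0.1776] [-2.696 -0.749  0.207] F [-0.3 -0.1 -3.4] M [-1.05  1.02 -0.02] 0.0073
slot post frame [ 75.9   3.2 137.5] tilt 42.1 roll -27.0 Fpost [-0.3 -0.1 -3.4]
[2.1, 0.3, -0.3, -0.0, 0.1, 0.1]
[2.1, 0.2, -0.3, -0.0, 0.1, 0.1]
[2.1, 0.2, -0.3, -0.0, 0.1, 0.1]
[2.1, 0.2, -0.3, -0.0, 0.1, 0.1]
s,e 22.9 1.8
```

Call:
{"method": "arm_command", "body": {
  "targets": [
    [2,0.2,-0.2,0,0,0],
    [2,0.2,-0.2,0,0,0],
    [2,0.2,-0.2,0,0,0],
    [2,0.2,-0.2,0,0,0],
    [0,0,0,0,0,0]
  ]
}}

```text
clock: 10.1
position: [0.5943, -0.1804, 0.1837]
tool_rot: [-2.696, -0.749, 0.206]
force: [-0.0, 0.6, -2.4]
grip_width: 0.0072
```

```bash
python3 -c "
from kin2 import *
go3(60,2.1,2,43,27,4)"
```

```text
10.1 [ 0.5943 -0.1804  0.1837] [-2.696 -0.749  0.206] F [-0.   0.6 -2.4] M [-1.05  0.96  0.06] 0.0072
slot post frame [ 82.    2.1 143.6] tilt 42.1 roll -27.0 Fpost [ 0.   0.6 -2.4]
[7.0, 0.0, -0.4, 0.0, 0.1, 0.1]
[7.0, 0.0, -0.4, 0.0, 0.1, 0.1]
[7.0, 0.0, -0.3, 0.0, 0.1, 0.1]
[7.0, 0.0, -0.3, 0.0, 0.1, 0.1]
s,e 31.6 1.9
```

Call:
{"method": "arm_command", "body": {
  "targets": [
    [3,0,-0.2,0,0,0],
    [5,0,-0.3,0,0,0],
    [7,0,-0.3,0,0,0],
    [7,0,-0.3,0,0,0],
    [8,0,0,0,0,0],
    [8,0,0,0,0,0],
    [8,0,0,0,0,0]
  ]
}}

```text
clock: 10.8
position: [0.6292, -0.1735, 0.2183]
tool_rot: [-2.695, -0.749, 0.205]
force: [-1.2, 0.1, -1.9]
grip_width: 0.0068
```

```bash
python3 -c "
from kin2 import *
show(); print('dist',np.linalg.norm(slot()[0]), np.array(bot.observe()['qpos']).round(2))
plan([.60,-.10,.32],down(10),10)
# check rack target IK by tracking
q=np.array(bot.observe()['qpos'])
for p,y in (([.6,-.1,.32],10),([.56,.03,.32],16),([.5335,.166,.28],23.2),([.5335,.166,.145],23.2)):
    for k in range(1): q,e=track(q,np.array(p),down(y),30)
    print(p,q.round(2),np.abs(e).max().round(4))"
```

```text
10.8 [ 0.6292 -0.1735  0.2183] [-2.695 -0.749  0.205] F [-1.2  0.1 -1.9] M [-1.04  1.03 -0.05] 0.0068
slot post frame [117.5   3.  178.2] tilt 42.1 roll -27.0 Fpost [-1.1  0.3 -1.9]
dist 213.48635510482526 [ 0.64  0.63 -0.15  1.82 -1.11  0.84  1.75]
[5.9, -10.6, -4.2, -2.5, -4.2, 1.1]
[5.4, -10.5, -5.1, -2.5, -4.2, 1.1]
[4.8, -10.4, -5.9, -2.5, -4.2, 1.1]
[4.1, -10.2, -6.7, -2.5, -4.2, 1.1]
[3.4, -10.0, -7.4, -2.5, -4.2, 1.1]
[2.6, -9.7, -8.0, -2.5, -4.2, 1.1]
[1.9, -9.4, -8.6, -2.5, -4.2, 1.1]
[1.0, -9.0, -9.1, -2.5, -4.2, 1.1]
[0.2, -8.6, -9.6, -2.5, -4.2, 1.1]
[-0.7, -8.2, -9.9, -2.5, -4.2, 1.1]
[0.6, -0.1, 0.32] [-0.09  0.44  0.23  1.57 -0.11  1.15  0.34] 0.0
[0.56, 0.03, 0.32] [-0.29  0.35  0.18  1.69 -0.07  1.1   0.19] 0.0
[0.5335, 0.166, 0.28] [-0.48  0.38  0.1   1.75 -0.05  1.01  0.04] 0.0
[0.5335, 0.166, 0.145] [-0.47  0.55  0.08  1.87 -0.06  0.72  0.06] 0.0
```

```bash
python3 -c "
from kin2 import *
s=bot.observe(); A=Ro.from_euler('xyz',s['tool_rot']); plan(np.array(s['position'])+[0,0,.1],A,4)"
```

```text
[17.0, -7.9, -16.5, 0.0, 0.0, 0.0]
[17.0, -7.9, -16.5, 0.0, 0.0, 0.0]
[17.0, -7.9, -16.5, 0.0, 0.0, 0.0]
[17.0, -7.9, -16.5, 0.0, 0.0, 0.0]
```

Call:
{"method": "arm_command", "body": {
  "targets": [
    [9,-4,-8,0,0,0],
    [17,-8,-16.5,0,0,0],
    [17,-8,-16.5,0,0,0],
    [17,-8,-16.5,0,0,0],
    [9,-4,-8,0,0,0],
    [0,0,0,0,0,0]
  ]
}}

```text
clock: 11.4
position: [0.6304, -0.1715, 0.3265]
tool_rot: [-2.696, -0.749, 0.208]
force: [-0.6, 0.1, -3.8]
grip_width: 0.007
```

```bash
python3 -c "
from kin2 import *
show(); plan([.60,-.07,.32],down(12),10)"
```

```text
11.4 [ 0.6304 -0.1715  0.3265] [-2.696 -0.749  0.208] F [-0.6  0.1 -3.8] M [-1.05  0.97  0.03] 0.007
slot post frame [119.    4.8 286.4] tilt 42.1 roll -27.0 Fpost [-0.6  0.2 -3.8]
[-1.1, -9.6, 4.4, -2.4, -4.2, 0.9]
[-0.9, -9.7, 4.1, -2.4, -4.2, 0.9]
[-0.8, -9.9, 3.8, -2.4, -4.2, 0.9]
[-0.7, -10.0, 3.4, -2.4, -4.2, 0.9]
[-0.6, -10.2, 3.0, -2.4, -4.2, 0.9]
[-0.6, -10.3, 2.6, -2.4, -4.2, 0.9]
[-0.6, -10.4, 2.2, -2.4, -4.2, 0.9]
[-0.6, -10.4, 1.8, -2.4, -4.2, 0.9]
[-0.7, -10.5, 1.4, -2.4, -4.2, 0.9]
[-0.8, -10.5, 1.0, -2.4, -4.2, 0.9]
```

Call:
{"method": "arm_command", "body": {
  "targets": [
    [-1,-10,4,-2.4,-4.2,0.9],
    [-1,-10,4,-2.4,-4.2,0.9],
    [-1,-10,4,-2.4,-4.2,0.9],
    [-1,-10,3,-2.4,-4.2,0.9],
    [-1,-10,3,-2.4,-4.2,0.9],
    [-1,-10,3,-2.4,-4.2,0.9],
    [-1,-10,2,-2.4,-4.2,0.9],
    [-1,-10,2,-2.4,-4.2,0.9]
  ]
}}

```text
clock: 12.2
position: [0.5991, -0.0931, 0.3122]
tool_rot: [-3.066, -0.123, 0.232]
force: [-1.4, -0.0, -3.0]
grip_width: 0.0074
```

```bash
python3 -c "
from kin2 import *
show(); plan([.5335,.166,.29],down(23.2),12)"
```

```text
12.2 [ 0.5991 -0.0931  0.3122] [-3.066 -0.123  0.232] F [-1.4 -0.  -3. ] M [-0.16  0.27  0.02] 0.0074
slot post frame [ 72.3  64.8 252.2] tilt 6.8 roll -4.7 Fpost [-1.4  0.2 -3. ]
[-0.6, -22.1, 3.5, -0.3, -0.6, -0.8]
[-0.2, -22.1, 3.4, -0.3, -0.6, -0.8]
[0.1, -22.1, 3.2, -0.3, -0.6, -0.8]
[0.4, -22.1, 3.1, -0.3, -0.6, -0.8]
[0.8, -22.1, 3.0, -0.3, -0.6, -0.8]
[1.1, -22.1, 2.9, -0.3, -0.6, -0.8]
[1.5, -22.1, 2.7, -0.3, -0.6, -0.8]
[1.8, -22.1, 2.6, -0.3, -0.6, -0.8]
[2.1, -22.1, 2.4, -0.3, -0.6, -0.8]
[2.5, -22.1, 2.3, -0.3, -0.6, -0.8]
[2.8, -22.1, 2.2, -0.3, -0.6, -0.8]
[3.1, -22.0, 2.0, -0.3, -0.6, -0.8]
```

Call:
{"method": "arm_command", "body": {
  "targets": [
    [-1,-22,3,-0.3,-0.6,-0.8],
    [0,-22,3,-0.3,-0.6,-0.8],
    [0,-22,3,-0.3,-0.6,-0.8],
    [0,-22,3,-0.3,-0.6,-0.8],
    [1,-22,3,-0.3,-0.6,-0.8],
    [1,-22,3,-0.3,-0.6,-0.8],
    [2,-22,3,-0.3,-0.6,-0.8],
    [2,-22,3,-0.3,-0.6,-0.8]
  ]
}}

```text
clock: 13.0
position: [0.5493, 0.088, 0.2877]
tool_rot: [-3.115, -0.024, 0.359]
force: [-0.5, 0.2, -3.1]
grip_width: 0.0071
```

```bash
python3 -c "
from kin2 import *
show(); plan([.5335,.166,.28],down(23.2),4)"
```

```text
13.0 [0.5493 0.088  0.2877] [-3.115 -0.024  0.359] F [-0.5  0.2 -3.1] M [-0.09 -0.02 -0.01] 0.0071
slot post frame [ 47.7 248.5 227.1] tilt 1.1 roll -1.8 Fpost [-0.5  0.3 -3.1]
[3.1, -19.6, 2.5, -0.4, -0.4, -0.7]
[3.3, -19.6, 2.4, -0.4, -0.4, -0.7]
[3.6, -19.6, 2.2, -0.4, -0.4, -0.7]
[3.8, -19.5, 2.1, -0.4, -0.4, -0.7]
```

```bash
python3 - <<'E'
from kin2 import *
s=bot.observe(); f=bot.grab_frame('wrist'); save(f,'w5.png'); P=cloud(f,s); z=P[...,2]
d=P[...,:2]-[.5335,.166]; m=(np.hypot(d[...,0],d[...,1])<.09)
def rect(p): 
    r=cv2.minAreaRect((p[:,:2]*1000).astype(np.float32)); return np.round(r[0],1),np.round(r[1],1),round(r[2],1)
for lo,hi in((.006,.014),(.045,.055)):
    t=m&(z>lo)&(z<hi); q=P[t]; print(lo,len(q),rect(q),q[:,2].mean().round(4))
# slot walls: project to rack frame
c,sn=np.cos(np.radians(23.2)),np.sin(np.radians(23.2)); X=d[...,0]*c+d[...,1]*sn; Y=-d[...,0]*sn+d[...,1]*c
t=m&(z>.045)&(z<.055)
print('top X hist',np.histogram(X[t&(abs(Y)<.03)]*1000,np.arange(-34,36,4))[0])
a=np.sort(X[t&(abs(Y)<.03)&(abs(X)<.032)])*1000; print(a[0].round(1),a[a<0].max().round(1),a[a>0].min().round(1),a[-1].round(1))
b=Y[t&(abs(X)<.008)]*1000
if len(b): print('end walls', b.min().round(1), b[b<0].max().round(1) if (b<0).any() else None, b[b>0].min().round(1), b.max().round(1))
# strap in tool frame
H=cv2.cvtColor(f['color'],cv2.COLOR_RGB2HSV); A=Ro.from_euler('xyz',s['tool_rot']); T=A.inv().apply((P-s['position']).reshape(-1,3)).reshape(P.shape)*1000
k=(H[...,0]>95)&(H[...,0]<130)&(H[...,1]>90)&(T[...,2]>15)&(T[...,2]<150)&(abs(T[...,0])<30)&(abs(T[...,1])<40)
for lo in range(15,150,15):
    j=k&(T[...,2]>lo)&(T[...,2]<lo+15)
    if j.sum()>5: print('strap z',lo,j.sum(),'x',np.percentile(T[j][:,0],[3,50,97]).round(1),'y',np.percentile(T[j][:,1],[3,50,97]).round(1),T[j][:,2].max().round(1))
E
```

```text
0.006 3141 (array([535.8, 165.9]), array([ 84. , 110.2]), 23.4) 0.0096
0.045 4118 (array([535.7, 166. ]), array([ 56.1, 100.1]), 23.4) 0.0493
top X hist [  0   0 231 239 244 243 121   0   0   0   0 136 246 242 238 217   2]
-26.0 -8.0 11.9 30.1
end walls -51.0 -11.8 8.9 49.0
strap z 15 199 x [-2.6  0.7  4.1] y [-14.7 -14.2 -13.5] 29.9
strap z 30 370 x [-3.4  0.7  4.3] y [-21.3 -16.7 -13.6] 44.9
strap z 45 117 x [-3.1  0.7  4. ] y [-21.5 -21.  -20.3] 59.3
strap z 60 99 x [-3.4  0.1  4.2] y [-21.4 -21.  -20.1] 74.9
strap z 75 192 x [-3.7  0.   3.7] y [-27.1 -24.  -20.7] 90.0
strap z 90 63 x [-4.  -0.1  3.9] y [-27.2 -26.9 -18.2] 104.9
strap z 105 50 x [-3.6  0.2  3.8] y [-27.2 -26.9 -26. ] 119.6
strap z 120 219 x [-6.1  4.9  6.7] y [-27.  -16.5   4.5] 126.4
```

View pics/w5.png

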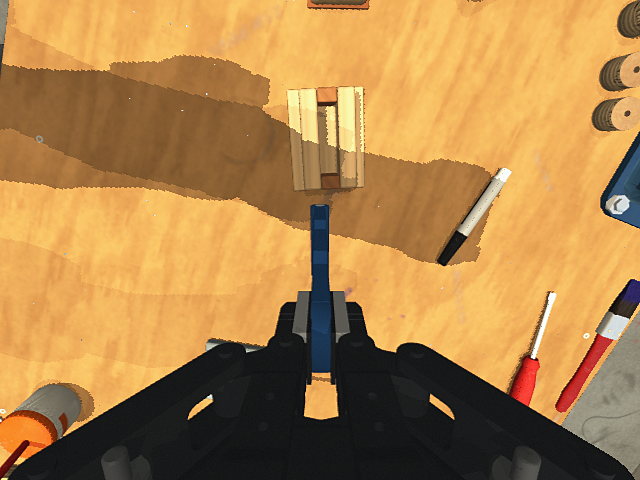

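The picture shows the rack slot at (327,140), the strap in the jaws at (320,260) and the marker at (475,215), clear of the path. The strap is square in the grip, with x centre 0.2 mm and y centre about +1 mm. The wrist camera puts the rack at (0.5356, 0.1663), yaw 23.4°, which agrees with the first measurement to 2 mm.

```bash
python3 -c "
from kin2 import *
plan([.535,.1671,.21],down(23.4),6)"
```

```text
[2.1, -12.1, 13.2, -0.3, -0.2, -0.4]
[2.2, -12.1, 13.2, -0.3, -0.2, -0.4]
[2.4, -12.1, 13.1, -0.3, -0.2, -0.4]
[2.5, -12.2, 13.0, -0.3, -0.2, -0.4]
[2.6, -12.2, 13.0, -0.3, -0.2, -0.4]
[2.8, -12.3, 12.9, -0.3, -0.2, -0.4]
```

Call:
{"method": "arm_command", "body": {
  "targets": [
    [2.1,-12,10,-0.3,-0.2,-0.4],
    [2.2,-12,13,-0.3,-0.2,-0.4],
    [2.4,-12,13,-0.3,-0.2,-0.4],
    [2.5,-12,13,-0.3,-0.2,-0.4],
    [2.6,-12,13,-0.3,-0.2,-0.4],
    [2.6,-12,13,-0.3,-0.2,-0.4],
    [0,0,0,0,0,0]
  ]
}}

```text
clock: 13.75
position: [0.5315, 0.1727, 0.2028]
tool_rot: [3.137, 0.006, 0.412]
force: [0.0, -0.9, -2.8]
grip_width: 0.0073
```

```bash
python3 -c "
from kin2 import *
st(); plan([.535,.1671,.195],down(23.4),2)"
```

```text
13.75 [0.5315 0.1727 0.2028] [3.137 0.006 0.412] F [ 0.  -0.9 -2.8] M [ 0.12  0.07 -0.01] 0.0073
[0.5, 3.2, 3.9, 0.1, 0.2, 0.1]
[0.5, 3.2, 3.9, 0.1, 0.2, 0.1]
```

Call:
{"method": "arm_command", "body": {
  "targets": [
    [0.5,3.2,3,0.1,0.2,0.1],
    [0.5,2.8,3,0.1,0.2,0.1],
    [0,0,0,0,0,0]
  ]
}}

```text
clock: 14.05
position: [0.5355, 0.1665, 0.1963]
tool_rot: [3.14, -0.002, 0.408]
force: [0.0, 0.3, -2.8]
grip_width: 0.007
```

```bash
python3 -c "
from kin2 import *
st(); plan([.535,.1671,.165],down(23.4),4)"
```

```text
14.05 [0.5355 0.1665 0.1963] [ 3.14e+00 -2.00e-03  4.08e-01] F [ 0.   0.3 -2.8] M [0.   0.   0.05] 0.007
[-0.1, -0.2, 7.8, 0.0, -0.0, -0.0]
[-0.1, -0.2, 7.8, 0.0, -0.0, -0.0]
[-0.1, -0.2, 7.8, 0.0, -0.0, -0.0]
[-0.1, -0.2, 7.8, 0.0, -0.0, -0.0]
```

Call:
{"method": "arm_command", "body": {
  "targets": [
    [0,-0.3,5,0,0,0],
    [0,-0.3,4,0,0,0],
    [0,0,4,0,0,0],
    [0,0,3,0,0,0],
    [0,0,2,0,0,0]
  ]
}}

```text
clock: 14.55
position: [0.5362, 0.1658, 0.1778]
tool_rot: [3.14, -0.004, 0.405]
force: [-0.1, 0.3, -3.4]
grip_width: 0.0071
```

```bash
python3 -c "
from kin2 import *
st(); plan([.535,.1671,.147],down(23.4),6)"
```

```text
14.55 [0.5362 0.1658 0.1778] [ 3.14  -0.004  0.405] F [-0.1  0.3 -3.4] M [0.01 0.   0.02] 0.0071
[-0.1, -0.3, 5.1, 0.0, -0.0, -0.0]
[-0.1, -0.3, 5.1, 0.0, -0.0, -0.0]
[-0.1, -0.3, 5.1, 0.0, -0.0, -0.0]
[-0.1, -0.3, 5.1, 0.0, -0.0, -0.0]
[-0.1, -0.3, 5.1, 0.0, -0.0, -0.0]
[-0.1, -0.3, 5.1, 0.0, -0.0, -0.0]
```

In the mouth with no contact force, so I continue down.

Call:
{"method": "arm_command", "body": {
  "targets": [
    [-0.1,-0.4,5,0,0,0],
    [-0.1,-0.4,5,0,0,0],
    [-0.1,-0.4,5,0,0,0],
    [-0.1,-0.4,5,0,0,0],
    [-0.1,-0.4,5,0,0,0],
    [0,0,2.5,0,0,0],
    [0,0,0,0,0,0]
  ]
}}

```text
clock: 15.25
position: [0.5347, 0.1678, 0.1473]
tool_rot: [3.14, -0.003, 0.406]
force: [-0.1, 0.5, -2.1]
grip_width: 0.0072
```

```bash
python3 -c "
from kin2 import *
st(); plan([.535,.1671,.143],down(23.4),4)"
```

```text
15.25 [0.5347 0.1678 0.1473] [ 3.14e+00 -3.00e-03  4.06e-01] F [-0.1  0.5 -2.1] M [-0.02  0.03  0.03] 0.0072
[-0.0, 0.2, 1.1, 0.0, -0.0, -0.0]
[-0.0, 0.2, 1.1, 0.0, -0.0, -0.0]
[-0.0, 0.2, 1.1, 0.0, -0.0, -0.0]
[0.0, 0.2, 1.1, 0.0, -0.0, -0.0]
```

Now down in 1 mm steps to feel the floor.

Call:
{"method": "arm_command", "body": {
  "targets": [
    [0,0,1,0,0,0],
    [0,0,1,0,0,0],
    [0,0,1,0,0,0],
    [0,0,0,0,0,0]
  ]
}}

```text
clock: 15.65
position: [0.535, 0.1678, 0.1444]
tool_rot: [3.14, -0.004, 0.405]
force: [0.4, -0.2, -3.2]
grip_width: 0.0072
```

Call:
{"method": "arm_command", "body": {
  "targets": [
    [0,0,0.8,0,0,0],
    [0,0,0,0,0,0]
  ]
}}

```text
clock: 15.85
position: [0.5351, 0.1678, 0.1437]
tool_rot: [3.14, -0.004, 0.405]
force: [-0.2, 0.1, -3.4]
grip_width: 0.0071
```

Call:
{"method": "arm_command", "body": {
  "targets": [
    [0,0,0.8,0,0,0],
    [0,0,0,0,0,0]
  ]
}}

```text
clock: 16.05
position: [0.5352, 0.1678, 0.143]
tool_rot: [3.14, -0.005, 0.405]
force: [-0.4, -0.5, -3.6]
grip_width: 0.0073
```

Call:
{"method": "arm_command", "body": {
  "targets": [
    [0,0,0.6,0,0,0],
    [0,0,0,0,0,0]
  ]
}}

```text
clock: 16.25
position: [0.5355, 0.1679, 0.1429]
tool_rot: [3.14, -0.005, 0.405]
force: [-0.6, -0.8, -2.1]
grip_width: 0.0068
```

Call:
{"method": "arm_command", "body": {
  "targets": [
    [0,0,0.6,0,0,0],
    [0,0,0,0,0,0]
  ]
}}

```text
clock: 16.45
position: [0.5358, 0.1679, 0.1429]
tool_rot: [3.14, -0.006, 0.405]
force: [-1.3, -0.4, -1.4]
grip_width: 0.0075
```

The floor is felt at the predicted height (0.1427). Releasing.

Call:
{"method": "arm_command", "body": {
  "targets": [
    [0,0,0,0,0,0],
    [0,0,0,0,0,0],
    [0,0,0,0,0,0],
    [0,0,0,0,0,0]
  ],
  "grip": 50
}}

```text
clock: 16.85
position: [0.5361, 0.1681, 0.1429]
tool_rot: [3.14, -0.007, 0.405]
force: [-0.0, 0.6, 0.5]
grip_width: 0.0424
```

```bash
python3 - <<'E'
from kin2 import *
s=st(); f=bot.grab_frame('wrist'); save(f,'w6.png',(200,100,440,400),2); P=cloud(f,s)
H=cv2.cvtColor(f['color'],cv2.COLOR_RGB2HSV); A=Ro.from_euler('xyz',s['tool_rot']); T=A.inv().apply((P-s['position']).reshape(-1,3)).reshape(P.shape)*1000
k=(H[...,0]>95)&(H[...,0]<130)&(H[...,1]>90)&(abs(T[...,0])<40)&(abs(T[...,1])<40)
for lo in range(-30,120,15):
    j=k&(T[...,2]>lo)&(T[...,2]<lo+15)
    if j.sum()>5: print('strap z',lo,j.sum(),'x',np.percentile(T[j][:,0],[3,50,97]).round(1),'y',np.percentile(T[j][:,1],[3,50]).round(1),'wz',P[j][:,2].max().round(4))
E
```

```text
16.85 [0.5361 0.1681 0.1429] [ 3.14  -0.007  0.405] F [-0.   0.6  0.5] M [-0.04 -0.01 -0.02] 0.0424
strap z -30 348 x [-33.6  16.4  35.5] y [-12.2   0.5] wz 0.1731
strap z -15 1692 x [11.7 15.7 22.3] y [-13.5  -5.9] wz 0.1581
strap z 0 755 x [-20.5  11.4  22.4] y [-14.2  -7.6] wz 0.1432
strap z 15 488 x [ 8.2  9.6 15.8] y [-14.1  -9.9] wz 0.128
strap z 30 626 x [ 6.4  7.9 14. ] y [-20.8 -13.7] wz 0.1129
strap z 45 304 x [ 4.6  6.  11.9] y [-21. -15.] wz 0.0979
strap z 60 380 x [2.5 4.2 9.7] y [-21.   -2.7] wz 0.0829
strap z 75 396 x [0.6 2.5 8.7] y [-26.9 -20.4] wz 0.0679
strap z 90 235 x [-0.8 -0.1  6. ] y [-27.   -6.4] wz 0.0529
strap z 105 217 x [-3.3 -1.6  4.2] y [-27.  -10.3] wz 0.0372
```

View pics/w6.png

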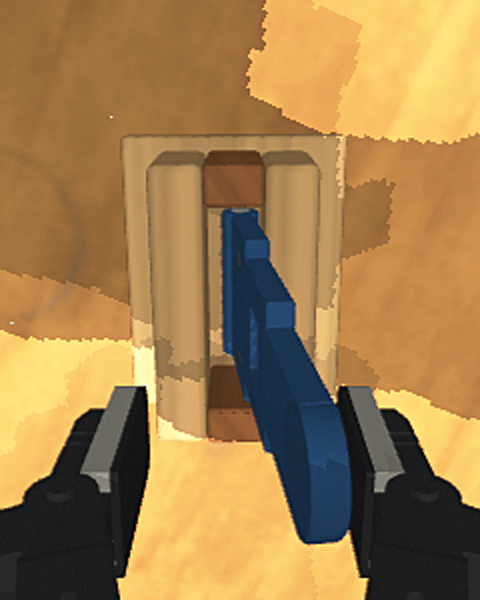

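The strap stands in the slot, leaning slightly (top at crop (320,500)) and possibly still on the right finger. I'll open fully so that it rests on the rack wall alone, then withdraw upward.

Call:
{"method": "arm_command", "body": {
  "targets": [
    [0,0,0,0,0,0],
    [0,0,0,0,0,0],
    [0,0,0,0,0,0],
    [0,0,0,0,0,0],
    [0,0,0,0,0,0]
  ],
  "grip": 100
}}

```text
clock: 17.4
position: [0.5361, 0.1681, 0.1429]
tool_rot: [3.14, -0.007, 0.405]
force: [-0.7, 0.1, -0.8]
grip_width: 0.0855
```

```bash
cat > chk.py <<'E'
from kin2 import *
s=st(); f=bot.grab_frame('wrist'); save(f,'w7_%d.png'%(s['clock']*100)); P=cloud(f,s)
H=cv2.cvtColor(f['color'],cv2.COLOR_RGB2HSV); d=P-np.array([.5356,.1663,.01]); T=Ro.from_euler('z',-23.4,degrees=True).apply(d.reshape(-1,3)).reshape(P.shape)*1000
k=(H[...,0]>95)&(H[...,0]<130)&(H[...,1]>90)&(abs(T[...,0])<60)&(abs(T[...,1])<45)&(T[...,2]<160)
for lo in range(15,160,20):
    j=k&(T[...,2]>lo)&(T[...,2]<lo+20)
    if j.sum()>5: print('rack frame z',lo,j.sum(),'x',np.percentile(T[j][:,0],[3,50,97]).round(1),'y',np.percentile(T[j][:,1],[3,97]).round(1),'zmax',T[j][:,2].max().round(1))
E
python3 chk.py
```

```text
17.4 [0.5361 0.1681 0.1429] [ 3.14  -0.007  0.405] F [-0.7  0.1 -0.8] M [0.03 0.02 0.02] 0.0855
rack frame z 15 276 x [-0.5  0.5  6.8] y [-22.8  28.3] zmax 34.9
rack frame z 35 489 x [ 1.7  3.6 10.4] y [-23.9  28.2] zmax 54.9
rack frame z 55 446 x [ 4.2  5.8 11.5] y [-17.8  22.3] zmax 75.0
rack frame z 75 690 x [ 6.3  8.5 15. ] y [-17.8  22.3] zmax 95.0
rack frame z 95 600 x [ 8.7 10.3 16.6] y [-11.2  15.4] zmax 115.0
rack frame z 115 965 x [-40.6  12.8  44.8] y [-9.9 15.5] zmax 135.0
rack frame z 135 1860 x [-40.6  17.   44.7] y [-9.2 14.6] zmax 155.0
rack frame z 155 40 x [-53.8  44.6  58.2] y [-8.9  9.2] zmax 159.8
```

The lean is steady at about 7° with the pads well clear. Withdrawing straight up.

Call:
{"method": "arm_command", "body": {
  "targets": [
    [0,0,-10,0,0,0],
    [0,0,-20,0,0,0],
    [0,0,-30,0,0,0],
    [0,0,-40,0,0,0],
    [0,0,-30,0,0,0],
    [0,0,-15,0,0,0],
    [0,0,0,0,0,0],
    [0,0,0,0,0,0]
  ]
}}

```text
clock: 18.25
position: [0.5345, 0.1673, 0.2981]
tool_rot: [3.14, -0.008, 0.405]
force: [-0.2, -0.2, -0.6]
grip_width: 0.0856
```

```bash
python3 chk.py; python3 - <<'E'
from h import *
a=np.load('scene.npy',allow_pickle=True).item(); f=bot.grab_frame('scene'); g=bot.grab_frame('side'); save(f,'s8.png')
save(g,'d8.png',(340,210,420,330),4)
for n,A,b in (('scene',a,f),('side',np.load('side.npy',allow_pickle=True).item(),g)):
    for nm,bx in (dict(tape=(228,180,268,230),marker=(320,225,365,280),pencil=(410,318,500,372)) if n=='scene' else dict(tape=(235,330,315,400),marker=(245,262,303,310),pencil=(305,205,325,243))).items():
        c=lambda F:F['color'][bx[1]:bx[3],bx[0]:bx[2]].astype(float)
        print(n,nm,'mean abs diff',np.abs(c(A)-c(b)).mean().round(2))
E
```

```text
18.25 [0.5345 0.1673 0.2981] [ 3.14  -0.008  0.405] F [-0.2 -0.2 -0.6] M [0.01 0.02 0.  ] 0.0856
rack frame z 15 103 x [-0.5  0.7  5.4] y [-22.6  28.1] zmax 31.0
rack frame z 35 170 x [ 1.8  2.9 10.2] y [-25.5  28.1] zmax 54.9
rack frame z 55 152 x [ 3.8  5.7 10.7] y [-18.   22.1] zmax 74.9
rack frame z 75 198 x [ 6.5  8.2 15.6] y [-19.6  22.1] zmax 94.8
rack frame z 95 124 x [ 8.9  9.8 15.7] y [-12.8  15.3] zmax 113.5
rack frame z 115 170 x [11.  12.4 18.6] y [-11.3  15.2] zmax 134.9
rack frame z 135 381 x [13.5 17.2 22. ] y [-11.3  14.1] zmax 150.3
scene tape mean abs diff 7.23
scene marker mean abs diff 9.27
scene pencil mean abs diff 5.81
side tape mean abs diff 9.59
side marker mean abs diff 15.05
side pencil mean abs diff 7.94
```

View pics/d8.png

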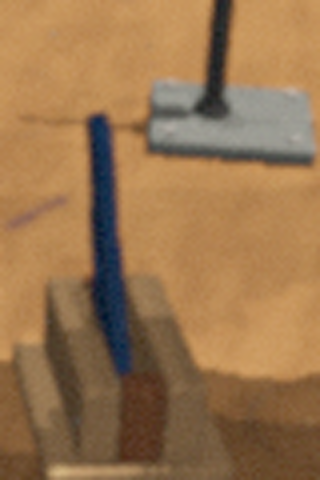

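The strap stands in the slot, leaning about 7° on the wall and seated on the floor: its top is 150 mm above the floor, and it is centred along the slot. One last check that the bystanders haven't shifted, then I hand in.

```bash
python3 - <<'E'
from h import *
b=cv2.imread('pics/s8.png'); a=cv2.imread('pics/scene0.png')
for nm,(x0,y0,x1,y1) in dict(tape=(228,180,268,230),marker=(320,228,362,276),pencil=(412,320,498,370)).items():
    r=cv2.matchTemplate(b[y0-25:y1+25,x0-25:x1+25],a[y0:y1,x0:x1],cv2.TM_CCOEFF_NORMED); _,m,_,l=cv2.minMaxLoc(r); print(nm,'shift px',l[0]-25,l[1]-25,round(m,3))
st(); print(bot.job_done())
E
```

```text
tape shift px 0 0 0.893
marker shift px 0 0 0.829
pencil shift px 0 0 0.987
18.4 [0.5343 0.1672 0.2971] [ 3.14  -0.007  0.405] F [-1.  -0.2 -0.1] M [ 0.05 -0.01  0.02] 0.0855
the job is handed in; nothing more can be done
None
```

The strap is off the hook and standing in the rack slot with its knuckle end down, and the gripper has let go. I handed the job in at 18.4 s; it reported no verdict.

**Unhooking:** I gripped the tab, raised the strap about 5 mm, and moved it out while leaning it to about 42°. The first try at leaning it stopped at 31° because a wrist joint reached its limit. While backing off from that, the strap pressed the hook with about 16 N by the wrist readings between moves, which is close to the 20 N limit. I moved it clear and went again with the strap also swung about 27° round the upturned part. It then passed the barb with no contact force showing.

**Last checks:**
- **Seating:** I felt the slot floor at the predicted height. The strap's top is about 150 mm above the floor. It is centred along the slot, and its lower end is about 1 mm off centre across it.
- **Lean:** it leans about 7° (0.12 rad) against the rack wall, within the 0.4 rad allowed. The lean did not change when I opened the gripper fully and withdrew.
- **Bystanders:** the tape measure, marker and pencil show no shift in the scene picture.
- **Disagreement:** the scene and wrist cameras differed by about 2 mm on where the rack and stand are. I used the wrist camera.

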